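# Weigh the brass for a melt on the dial scale

### The job

Weigh the brass for the next melt: free the scale's platform with its arrest knob, set the empty steel tray from the cork mat squarely in the middle of the platform, and turn the dial's bezel until the pointer reads zero. Then leave the bezel alone, lay every brass bar and button that is on the bench in the tray and keep your hand off for a good two seconds, with the pointer at rest, so that I can read the net weight. When that is done put the tray with all its brass back in the middle of the cork mat and lock the platform again; do not disturb the other things on the bench.

Things in the scene. Friction and masses are not known exactly. Their poses are not given: they have to be found in the camera images.
- scale: white bench dial scale, 170 mm deep (x) by 230 mm wide (y), housing top 50 mm above the bench; origin at the middle of its underside on the bench, x to its far side, y to its left. The platform stands on its left half, the round dial (face up) on the far right, the black arrest knob on the near right
- platform_top (a point): middle of the top of the scale's flat steel platform, 120 mm (x) by 80 mm (y), 76 mm above the bench when empty; axes as the scale's. When free it sinks on a spring by 2 mm per 100 g, at most 12 mm, once loaded with more than about 20 g; when locked it stays up
- arrest (a joint): the arrest knob that locks the platform: rad, 0 = free (against one stop), 1.57 = locked (against the other stop), growing clockwise seen from above; stiff, stays where left. It is meant to be turned with nothing on the platform
- arrest_grip (a point): centre of the black bar on the arrest knob, where to take it: 19 mm above the housing top, on the axis of the knob; the bar is 34 mm long, 12 mm wide, 22 mm high; its x axis runs along the bar and turns with it. The bar points away along the scale's x when free, and to the right (along the scale's y) when locked; a white line marks its pointing end
- bezel (a joint): the dial's bezel, which carries the white dial face with its zero mark: rad, growing clockwise seen from above; at 0 the zero mark is at the dial's far side (the scale's x). It turns either way between -3 and 3, stiffly, and stays where left
- bezel_mid (a point): centre of the knurled steel bezel: a ring 60 mm in diameter and 15 mm high, lying on the housing top, the point on its axis half-way up. It can be taken across the diameter; to the edge of the platform there are 44 mm from its rim
- zero_mark (a point): the bold zero mark on the dial face (long, thick, carried on over the rim of the bezel), 21 mm from the dial's centre; it turns with the bezel. The graduation runs clockwise from it in 20 g divisions of 10 degrees
- pointer (a joint): the dial's pointer: rad, growing clockwise seen from above from 0 (pointing to the scale's x) by 5 degrees for 10 g on the platform. It reads zero when its value equals that of joint bezel
- pointer_tip (a point): tip of the black pointer, 21 mm from the dial's centre
- tray_mid (a point): open steel tray, 140 mm long (x) by 64 mm wide (y) by 24 mm high, walls and floor 3 mm, about 120 g; the point is its centre, half-way up (12 mm over its underside). It can be taken from above across its 64 mm width; at the start it lies empty on the cork mat
- mat_top (a point): middle of the top of the cork mat, 200 mm (x) by 140 mm (y), 6 mm thick, fixed to the bench on the left
- bar_a_mid (a point): brass bar, 38 x 16 x 11 mm, about 57 g, lying flat; the point is its centre; x runs along its length, y across its 16 mm width; may be absent
- bar_b_mid (a point): brass bar, 38 x 16 x 11 mm, about 57 g, lying flat; the point is its centre; x runs along its length, y across its 16 mm width; may be absent
- bar_c_mid (a point): brass bar, 38 x 16 x 11 mm, about 57 g, lying flat; the point is its centre; x runs along its length, y across its 16 mm width; may be absent
- button_a_mid (a point): round brass button, 24 mm across (the upper edge bevelled), 13 mm high, about 45 g, lying flat; the point is its centre; may be absent
- button_b_mid (a point): round brass button, 24 mm across (the upper edge bevelled), 13 mm high, about 45 g, lying flat; the point is its centre; may be absent
- flux_pot: bystander: small jar, 40 mm across and 42 mm high, standing among the brass; origin under its middle
- bench_block: bystander: flat steel block, 65 x 65 x 20 mm, beyond the brass
- crucible: bystander: white crucible, 64 mm across and 50 mm high, beyond the mat
- pickle_jar: bystander: amber glass jar, 68 mm across and 85 mm high, beyond the mat
- graver: bystander: graver with a handle, 150 mm long, lying to the right of the brass

How it is judged:
On the way, in this order (a step that is already met when the one before it is completed fails the run):
1. the platform is freed: the arrest knob is turned to free (value of joint arrest below 0.25 rad), for 0.2 s.
2. the empty tray stands on the free platform, the pointer reads zero and the hand is off the bezel and the tray (value of joint arrest below 0.25 rad and horizontal distance between tray_mid and platform_top below 0.025 m and z of tray_mid in the frame of platform_top between 0.008 and 0.017 m and angle between tray_mid's own z axis and vertical below 0.08 rad and horizontal distance between pointer_tip and zero_mark below 0.0019 m and contact force between the fingers and bezel below 0.2 N and contact force between the fingers and tray below 0.2 N and linear speed of tray below 0.01 m/s and not (x of bar_a_mid in the frame of tray_mid between -0.069 and 0.069 m and y of bar_a_mid in the frame of tray_mid between -0.031 and 0.031 m and z of bar_a_mid in the frame of tray_mid between -0.012 and 0.026 m) and not (x of bar_b_mid in the frame of tray_mid between -0.069 and 0.069 m and y of bar_b_mid in the frame of tray_mid between -0.031 and 0.031 m and z of bar_b_mid in the frame of tray_mid between -0.012 and 0.026 m) and not (x of bar_c_mid in the frame of tray_mid between -0.069 and 0.069 m and y of bar_c_mid in the frame of tray_mid between -0.031 and 0.031 m and z of bar_c_mid in the frame of tray_mid between -0.012 and 0.026 m) and not (x of button_a_mid in the frame of tray_mid between -0.069 and 0.069 m and y of button_a_mid in the frame of tray_mid between -0.031 and 0.031 m and z of button_a_mid in the frame of tray_mid between -0.012 and 0.026 m) and not (x of button_b_mid in the frame of tray_mid between -0.069 and 0.069 m and y of button_b_mid in the frame of tray_mid between -0.031 and 0.031 m and z of button_b_mid in the frame of tray_mid between -0.012 and 0.026 m)), for 0.5 s.
3. all the brass lies in the tray on the free platform, untouched and at rest for 1.5 s (value of joint arrest below 0.25 rad and horizontal distance between tray_mid and platform_top below 0.025 m and z of tray_mid in the frame of platform_top between 0.008 and 0.017 m and angle between tray_mid's own z axis and vertical below 0.08 rad and x of bar_a_mid in the frame of tray_mid between -0.069 and 0.069 m and y of bar_a_mid in the frame of tray_mid between -0.031 and 0.031 m and z of bar_a_mid in the frame of tray_mid between -0.012 and 0.026 m and x of bar_b_mid in the frame of tray_mid between -0.069 and 0.069 m and y of bar_b_mid in the frame of tray_mid between -0.031 and 0.031 m and z of bar_b_mid in the frame of tray_mid between -0.012 and 0.026 m and x of bar_c_mid in the frame of tray_mid between -0.069 and 0.069 m and y of bar_c_mid in the frame of tray_mid between -0.031 and 0.031 m and z of bar_c_mid in the frame of tray_mid between -0.012 and 0.026 m and x of button_a_mid in the frame of tray_mid between -0.069 and 0.069 m and y of button_a_mid in the frame of tray_mid between -0.031 and 0.031 m and z of button_a_mid in the frame of tray_mid between -0.012 and 0.026 m and x of button_b_mid in the frame of tray_mid between -0.069 and 0.069 m and y of button_b_mid in the frame of tray_mid between -0.031 and 0.031 m and z of button_b_mid in the frame of tray_mid between -0.012 and 0.026 m and linear speed of each of bar_a, bar_b, bar_c, button_a, button_b below 0.03 m/s and contact force between each of the arm, the fingers and tray below 0.2 N and contact force between the fingers and bar_a below 0.2 N and contact force between the fingers and bar_b below 0.2 N and contact force between the fingers and bar_c below 0.2 N and contact force between the fingers and button_a below 0.2 N and contact force between the fingers and button_b below 0.2 N and linear speed of tray below 0.01 m/s), for 1.5 s.
At the end, for the whole second after the job is handed in: The tray stands flat on the cork mat, its centre within 45 mm of the mat's middle, with every bar and button in it, all at rest; the arrest knob is locked (above 1.3 rad). Reading zero means the pointer tip within 1.9 mm of the zero mark, on the platform means within 25 mm of its middle (value of joint arrest above 1.3 rad and horizontal distance between tray_mid and mat_top below 0.045 m and z of tray_mid in the frame of mat_top between 0.008 and 0.017 m and angle between tray_mid's own z axis and vertical below 0.08 rad and x of bar_a_mid in the frame of tray_mid between -0.069 and 0.069 m and y of bar_a_mid in the frame of tray_mid between -0.031 and 0.031 m and z of bar_a_mid in the frame of tray_mid between -0.012 and 0.026 m and x of bar_b_mid in the frame of tray_mid between -0.069 and 0.069 m and y of bar_b_mid in the frame of tray_mid between -0.031 and 0.031 m and z of bar_b_mid in the frame of tray_mid between -0.012 and 0.026 m and x of bar_c_mid in the frame of tray_mid between -0.069 and 0.069 m and y of bar_c_mid in the frame of tray_mid between -0.031 and 0.031 m and z of bar_c_mid in the frame of tray_mid between -0.012 and 0.026 m and x of button_a_mid in the frame of tray_mid between -0.069 and 0.069 m and y of button_a_mid in the frame of tray_mid between -0.031 and 0.031 m and z of button_a_mid in the frame of tray_mid between -0.012 and 0.026 m and x of button_b_mid in the frame of tray_mid between -0.069 and 0.069 m and y of button_b_mid in the frame of tray_mid between -0.031 and 0.031 m and z of button_b_mid in the frame of tray_mid between -0.012 and 0.026 m and linear speed of tray below 0.02 m/s and linear speed of each of bar_a, bar_b, bar_c, button_a, button_b below 0.03 m/s); the robot touches nothing.
It fails at once if the bezel is turned while there is brass in the tray on the scale ((velocity of joint bezel above 0.3 rad/s or velocity of joint bezel below -0.3 rad/s) and horizontal distance between tray_mid and platform_top below 0.08 m and ((x of bar_a_mid in the frame of tray_mid between -0.069 and 0.069 m and y of bar_a_mid in the frame of tray_mid between -0.031 and 0.031 m and z of bar_a_mid in the frame of tray_mid between -0.012 and 0.026 m) or (x of bar_b_mid in the frame of tray_mid between -0.069 and 0.069 m and y of bar_b_mid in the frame of tray_mid between -0.031 and 0.031 m and z of bar_b_mid in the frame of tray_mid between -0.012 and 0.026 m) or (x of bar_c_mid in the frame of tray_mid between -0.069 and 0.069 m and y of bar_c_mid in the frame of tray_mid between -0.031 and 0.031 m and z of bar_c_mid in the frame of tray_mid between -0.012 and 0.026 m) or (x of button_a_mid in the frame of tray_mid between -0.069 and 0.069 m and y of button_a_mid in the frame of tray_mid between -0.031 and 0.031 m and z of button_a_mid in the frame of tray_mid between -0.012 and 0.026 m) or (x of button_b_mid in the frame of tray_mid between -0.069 and 0.069 m and y of button_b_mid in the frame of tray_mid between -0.031 and 0.031 m and z of button_b_mid in the frame of tray_mid between -0.012 and 0.026 m))).
It fails at once if a bystander is pushed more than 5 cm or tipped over (distance of any of flux_pot, crucible, pickle_jar, bench_block, graver from where it was at the start of the episode above 0.05 m or angle between any of flux_pot, crucible, pickle_jar's own z axis and vertical above 0.8 rad).
Of bar_a, bar_b, bar_c, button_a, button_b only 3 to 5 are there at a start; the rules pass over those that are not, and their reading is None.
At some moment in a run one of bar_a, bar_b, bar_c, button_a, button_b may be knocked a few centimetres aside while the robot is not near it.
Once in a run the grip may slacken for a moment while it holds something.
It also fails if it takes over 210 s, if anything falls off the work surface, if the arm or the gripper's body presses on something with over 40 N, if the wrist force passes 120 N, or if a joint passes its speed limit or range.

### The arm

A 6-joint arm with a two-finger parallel gripper is mounted at the origin on the work surface. World frame = base frame: x ahead of the robot, y to its left, z up, the work surface at z = 0. Lengths are in m, angles in rad, forces in N, time in s.
With the tool pointing down it reaches from about 0.3 to 0.775 m from the base axis. Payload 14.6 kg.
Tool frame: the origin (TCP) lies on the centre line of the jaws, within the pads' length; the fingertips stand 11 mm ahead of it and the grasp point (between the pads) lies 8 mm behind it (robot.tip_reach is the distance from the TCP to the fingertips, in m); z points along the fingers, y is the line along which they close (so a half turn about z gives the same grasp; the last joint's range is limited). The gripper opens to 85 mm and grips with 20 to 120 N. Pads are 22 mm wide; open, the fingers measure 114 mm over their backs; the gripper's body (76 mm by 85 mm) begins 54 mm behind the grasp point. The pads swing forward as they close: fully open they stand 13 mm farther back than shut.
Start: joints at [-1.328, 0.3, 1.521, -0, 1.321, -0.067], TCP at [0.168, -0.524, 0.242] pointing down, gripper open.
Joint ranges: [-3.03, 3.03], [-0.79, 2.21], [0.23, 2.52], [-1.04, 4.18], [0, 3.07], [-2.55, 2.55]. Speed limits (rad/s): [2.22, 2.22, 2.57, 3.14, 3.14, 3.14].

### API

Orientations are given as a unit quaternion [x, y, z, w].
In Python, from bench import get_obs, eyes, job, robot gives the robot as it stands. The module is installed in compiled form; this text tells all that it offers.
- The arm moves only by the tool servo_tool, never from a script. Its arguments are lists of equal length, an entry for each row: "translation": the shift along the world's x, y, z in mm, a list of three; "dr": the turn, a rotation vector about the world's x, y, z in rad, a list of three; "fingers": the finger opening in mm, from 0 to 85.4. A call has 1 to 5 rows; each row is the pose to reach, as a shift and turn from the pose commanded when the call began; what a row does not reach only later rows make up. A row lasts 1/8 s, in which the tool goes at most 62.5 mm and 10.7 degrees, less where a joint would pass 70% of its speed; a pose out of reach is approached as far as the arm can. A call with a gripper value outside its range is refused whole. The fingers move at their own pace and stop on an object; "grip_force" is the grip in N (left out, the last holds). Time passes only in rows, so rows that repeat a pose let the fingers close. It gives the time, the measured TCP pose, the force, the opening and the grip force at its end, in the units of the state.
- get_obs(): the state, without advancing time (a new reading comes with each control period).
- eyes.capture(name): name is "scene" or "top"; returns the picture (480x640x3 uint8, blue, green, red); there is no depth.
- eyes.calibration(name): a dict with "mtx" (3x3 intrinsics, pixels), "k1" (the pictures are not rectified: a ray, as slopes to the right and down, at radius r is drawn at 1 + k1 r^2 times it, then the intrinsics apply), "world_to_cam" (4x4, takes a point from world to camera coordinates). Camera axes: x right, y down, z forward; pixel columns grow to the right and rows downward; lengths in m; the calibration is good to about 2 mm. A picture is of the moment at which its call begins. calibration takes no time and is no camera call.
- job.hand_in(): hands the job in; it is judged then, once.
The state is a dict: "time_s": time; "joint_positions": joint angles; "joint_vel": joint speeds; "effort": joint torques, N m; "position": TCP position; "orientation": TCP orientation; "force": force on the tool from outside, world axes, zero at the start; "wrist_torque": the same for the moment, N m; "grip_width": opening from 0.0 (shut) to 1.0 (fully open); "grip_force": force on a finger pad.
Only numpy, scipy, OpenCV 4.12 (cv2) and the standard library are available. Lean on these libraries where they do the work, as an engineer would, in place of code of your own. Each camera call takes 0.05 s, during which the arm holds its last target. There are 200 camera calls.

## Working session

There is one attempt and no reset: what is moved stays moved. The work goes in short steps, Python scripts to look and compute and a tool call to move; the robot and the scene stay as the last step left them, time stands still between calls to the robot, and variables do not carry over. Pictures are saved under pics/ and viewed, at most 14 in all, crops included, and the job is handed in when it is done.

Besides the shell and the picture viewer there is one more tool, called after "Emit:" as name(argument=value, ...) on one line, values as JSON. servo_tool: Moves the arm, as the interface text tells. Its arguments: {"type":"object","properties":{"translation":{"type":"array"},"dr":{"type":"array"},"fingers":{"type":"array"},"grip_force":{"type":"number"}},"required":["translation","dr","fingers"]}

```bash
mkdir -p pics; cat > h.py <<'E'
import numpy as np, cv2
from bench import get_obs, eyes, job, robot
from scipy.spatial.transform import Rotation as R
def px2w(name,u,v,z):
    c=eyes.calibration(name);K=np.array(c["mtx"]);T=np.array(c["world_to_cam"]);k=c["k1"]
    d=np.array([(u-K[0,2])/K[0,0],(v-K[1,2])/K[1,1]]);s=d.copy()
    for _ in range(30): s=d/(1+k*(s@s))
    r=T[:3,:3].T@np.array([s[0],s[1],1]);o=-T[:3,:3].T@T[:3,3]
    return (o+r*(z-o[2])/r[2])
def w2px(name,p):
    c=eyes.calibration(name);K=np.array(c["mtx"]);T=np.array(c["world_to_cam"]);k=c["k1"]
    q=T[:3,:3]@np.array(p)+T[:3,3];s=q[:2]/q[2];s=s*(1+k*(s@s))
    return s*[K[0,0],K[1,1]]+[K[0,2],K[1,2]]
def snap(cam,fn,crop=None,f=1):
    im=eyes.capture(cam)
    if crop: x0,y0,x1,y1=crop; im=im[y0:y1,x0:x1]
    if f!=1: im=cv2.resize(im,None,fx=f,fy=f,interpolation=cv2.INTER_CUBIC)
    cv2.imwrite("pics/"+fn,im)
def st():
    o=get_obs();print(round(o["time_s"],2),np.round(o["position"],4),np.round(R.from_quat(o["orientation"]).as_matrix()[:,1],3),np.round(o["force"],1),round(o["grip_width"],3),o["grip_force"],np.round(o["joint_positions"],2))
E
python3 -c "
from h import *
snap('top','t0.png');snap('scene','s0.png');st()
for n in('top','scene'):
  c=eyes.calibration(n);T=np.array(c['world_to_cam']);print(np.array(c['mtx']).round(0).tolist(),c['k1'],(-T[:3,:3].T@T[:3,3]).round(3),T[:3,:3].round(2).tolist())
print(robot.tip_reach)"
```

```text
0.1 [ 0.1676 -0.5236  0.2418] [ 0.305 -0.952 -0.001] [ 0.3  0.1 -0.4] 1.001 0.0 [-1.33  0.3   1.52  0.    1.32 -0.07]
[[533.0, 0.0, 321.0], [0.0, 533.0, 233.0], [0.0, 0.0, 1.0]] 0.03329318219565878 [ 0.513 -0.015  1.44 ] [[-0.03, -1.0, 0.01], [-1.0, 0.03, -0.05], [0.05, -0.01, -1.0]]
[[582.0, 0.0, 314.0], [0.0, 582.0, 235.0], [0.0, 0.0, 1.0]] -0.09945598231704915 [ 1.015 -0.557  1.165] [[0.79, 0.61, 0.0], [0.52, -0.68, -0.52], [-0.32, 0.41, -0.85]]
0.011
```

View pics/t0.png

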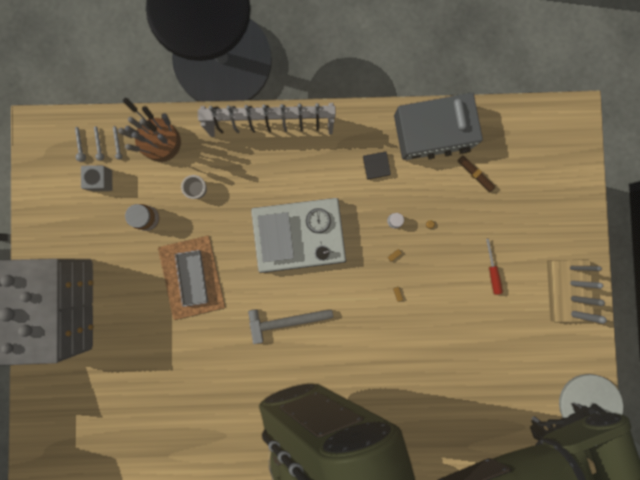

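View pics/s0.png

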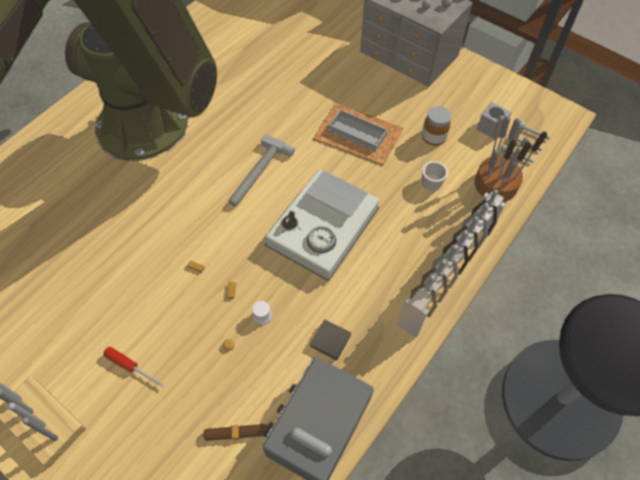

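Both views show the scale (top ≈ 300,235), the tray on the mat (192,278), two brass bars (396,256) and (398,294), and one button (431,225). The flux pot is at (397,221). Next I'll enlarge.

```bash
python3 -c "
from h import *
a=eyes.capture('top')
A=cv2.resize(a[185:325,150:350],None,fx=4,fy=4,interpolation=cv2.INTER_CUBIC)
cv2.imwrite('pics/t1.png',A)
B=cv2.resize(a[190:310,370:510],None,fx=5,fy=5,interpolation=cv2.INTER_CUBIC)
cv2.imwrite('pics/t2.png',B)
# brass blobs
hsv=cv2.cvtColor(a,cv2.COLOR_BGR2HSV)
for u,v in((396,256),(398,294),(431,225),(350,370)):print(hsv[v,u])
"
```

```text
[ 18 147 125]
[ 19 156 134]
[ 18 156 137]
[ 19 106 157]
```

View pics/t1.png

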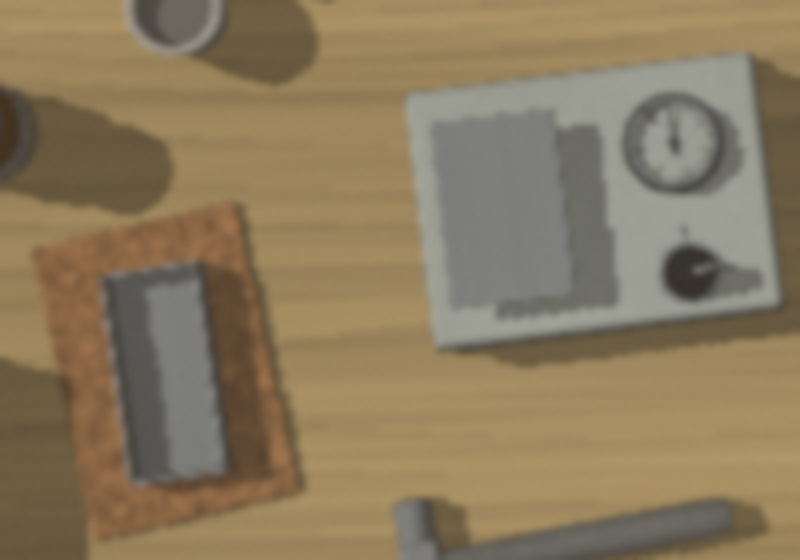

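View pics/t2.png

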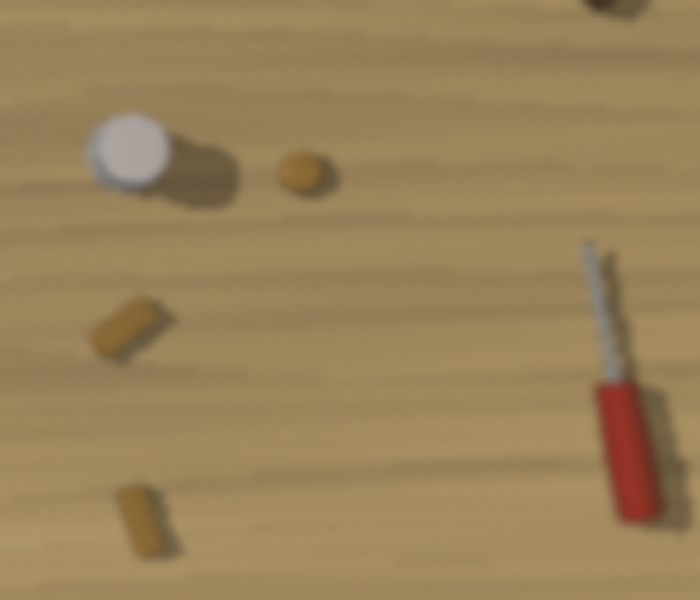

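The enlarged crops show the tray corners at t1 (103,275), (203,262), (230,472), (132,486), and the dial centre at (675,143). The knob is at (690,272), pointing right (locked). The bars are at t2 (127,327) and (146,521), and the button is at (302,172). I see three brass pieces in total.

```bash
python3 -c "
from h import *
def P(pts,z,o=(150,185),f=4): return np.array([px2w('top',(u+.5)/f-.5+o[0],(v+.5)/f-.5+o[1],z) for u,v in pts])
def rep(n,p): # order: far-left, far-right, near-right, near-left
  c=p.mean(0);x=(p[0]+p[1]-p[2]-p[3])/2;y=(p[0]+p[3]-p[1]-p[2])/2
  print(n,c.round(4),'ax',np.degrees(np.arctan2(x[1],x[0])).round(1),'ay-90',(np.degrees(np.arctan2(y[1],y[0]))-90).round(1),np.linalg.norm(x[:2]).round(3),np.linalg.norm(y[:2]).round(3))
rep('scale',P([(408,95),(750,55),(782,303),(437,349)],.05))
rep('plat',P([(432,122),(555,110),(573,295),(450,308)],.076))
rep('tray',P([(103,275),(203,262),(230,472),(132,486)],.03))
rep('mat',P([(35,248),(240,203),(303,490),(100,538)],.006))
print('dial',P([(675,143)],.065),'knob',P([(690,272)],.08))
print('line',P([(668,272),(715,265)],.08))
o2=(370,190)
print('button',P([(301,171)],.013,o2,5),'pot',P([(135,149)],.042,o2,5))
for e in([(97,345),(157,308)],[(135,487),(156,556)]):
  p=P(e,.009,o2,5);d=p[1]-p[0];print('bar',p.mean(0).round(4),np.degrees(np.arctan2(d[1],d[0])).round(1),np.linalg.norm(d))
"
```

```text
scale [0.5846 0.0332 0.05  ] ax 5.5 ay-90 5.6 0.165 0.226
plat [0.5794 0.0912 0.076 ] ax 4.2 ay-90 4.3 0.119 0.079
tray [0.4793 0.3171 0.03  ] ax 6.8 ay-90 6.1 0.139 0.065
mat [0.4816 0.321  0.006 ] ax 11.7 ay-90 11.2 0.197 0.138
dial [[ 0.6193454  -0.02033231  0.065     ]] knob [[ 0.53549927 -0.02758697  0.08      ]]
line [[ 0.53588444 -0.01356868  0.08      ]
 [ 0.53952062 -0.04364562  0.08      ]]
button [[ 0.60602769 -0.31919079  0.013     ]] pot [[ 0.6181117 -0.2262191  0.042    ]]
bar [ 0.5252 -0.2235  0.009 ] -60.0 0.03795341519366529
bar [ 0.421  -0.2297  0.009 ] -165.0 0.03823439440111147
```

Emit:
servo_tool(translation=[[37,50,-8],[74,99,-16],[111,149,-24],[148,198,-32],[185,248,-40]], dr=[[0,0,0.136],[0,0,0.272],[0,0,0.408],[0,0,0.544],[0,0,0.68]], fingers=[45,45,45,45,45], grip_force=40)

```text
time_s: 0.78
position: [0.3534, -0.2742, 0.2021]
orientation: [0.879, 0.477, 0.0, 0.0]
force: [-0.4, -0.7, 1.0]
grip_width: 0.527
grip_force: 0.0
```

Emit:
servo_tool(translation=[[37,50,-12],[74,99,-24],[111,149,-36],[148,198,-48],[184,248,-60]], dr=[[0,0,0.136],[0,0,0.272],[0,0,0.408],[0,0,0.544],[0,0,0.674]], fingers=[45,45,45,45,45])

```text
time_s: 1.4
position: [0.5363, -0.0278, 0.1423]
orientation: [0.672, 0.741, -0.0, 0.0]
force: [1.0, -0.7, -0.1]
grip_width: 0.524
grip_force: 0.0
```

```bash
python3 -c "
from h import *
st()
snap('scene','s1.png',(240,150,400,280),5)"
```

```text
1.4 [ 0.5363 -0.0278  0.1423] [0.995 0.097 0.   ] [ 1.  -0.7 -0.1] 0.524 0.0 [-0.12  0.38  1.67 -0.    1.1  -0.22]
```

View pics/s1.png

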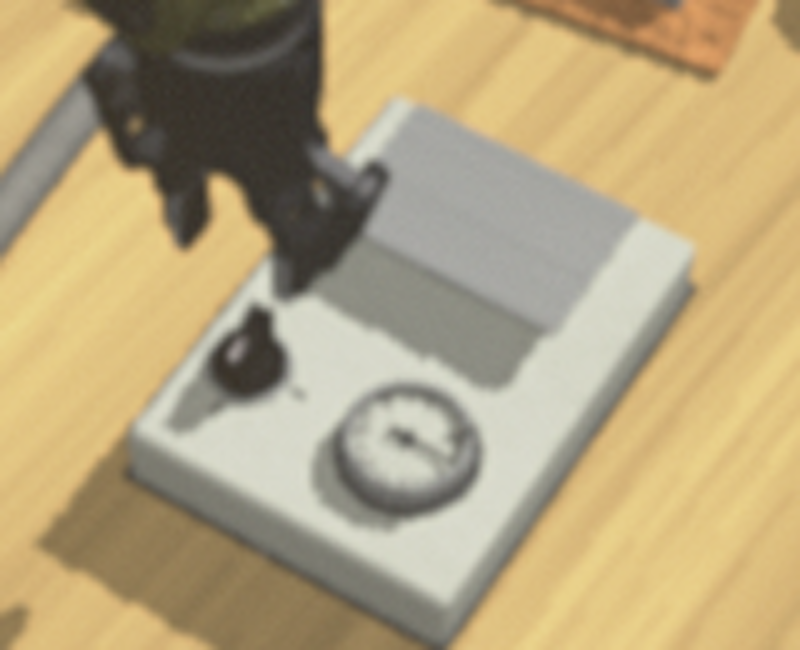

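The bezel is clear at (407,438) and the knob bar sits at (248,350). The jaws are above the knob, so I'll descend and grip.

Emit:
servo_tool(translation=[[0,0,-35],[0,0,-60],[0,0,-74],[0,0,-74],[0,0,-74]], dr=[[0,0,0],[0,0,0],[0,0,0],[0,0,0],[0,0,0]], fingers=[40,40,40,20,8], grip_force=40)

```text
time_s: 2.08
position: [0.5365, -0.03, 0.0697]
orientation: [0.674, 0.739, 0.001, 0.001]
force: [7.5, -1.5, -0.5]
grip_width: 0.133
grip_force: 42.8
```

Emit:
servo_tool(translation=[[0,0,0],[0,0,0],[0,0,0],[0,0,0]], dr=[[0,0,0],[0,0,0],[0,0,0],[0,0,0]], fingers=[5,5,5,5])

```text
time_s: 2.58
position: [0.5365, -0.03, 0.0697]
orientation: [0.674, 0.739, 0.001, 0.001]
force: [6.1, -0.9, -1.0]
grip_width: 0.126
grip_force: 42.7
```

Emit:
servo_tool(translation=[[0,0,0],[0,0,0],[0,0,0],[0,0,0],[0,0,0]], dr=[[0,0,0.16],[0,0,0.32],[0,0,0.48],[0,0,0.64],[0,0,0.8]], fingers=[5,5,5,5,5])

```text
time_s: 3.2
position: [0.5377, -0.0294, 0.0698]
orientation: [0.33, 0.944, 0.001, 0.003]
force: [18.3, 5.4, -9.9]
grip_width: 0.131
grip_force: 41.5
```

Emit:
servo_tool(translation=[[0,0,0],[0,0,0],[0,0,0],[0,0,0],[0,0,0]], dr=[[0,0,0.16],[0,0,0.32],[0,0,0.48],[0,0,0.64],[0,0,0.76]], fingers=[5,5,5,5,5])

```text
time_s: 3.82
position: [0.538, -0.0283, 0.0698]
orientation: [-0.043, 0.999, 0.001, 0.004]
force: [21.1, 16.2, -10.9]
grip_width: 0.132
grip_force: 41.4
```

```bash
python3 -c "
from h import *
st();print(get_obs()['wrist_torque'])"
```

```text
3.83 [ 0.538  -0.0283  0.0698] [-0.086  0.996  0.001] [ 21.1  16.2 -10.9] 0.132 41.35109603404999 [-0.12  0.48  1.71  0.    0.94 -1.78]
[ 2.72480213 -3.41755547 -0.03825534]
```

Emit:
servo_tool(translation=[[0,0,0],[0,0,0],[0,0,30],[0,0,70],[-10,50,100]], dr=[[0,0,0],[0,0,0],[0,0,0],[0,0,0],[0,0,0.02]], fingers=[25,40,45,60,85])

```text
time_s: 4.45
position: [0.5257, 0.0189, 0.1705]
orientation: [-0.049, 0.999, -0.0, 0.001]
force: [1.0, 1.0, 0.6]
grip_width: 0.891
grip_force: 0.0
```

Emit:
servo_tool(translation=[[-10,60,0],[-20,120,0],[-30,180,0],[-40,240,-20],[-48,296,-40]], dr=[[0,0,0.01],[0,0,0.02],[0,0,0.02],[0,0,0.02],[0,0,0.02]], fingers=[85,85,85,85,85])

```text
time_s: 5.08
position: [0.4769, 0.3181, 0.1287]
orientation: [-0.061, 0.998, 0.0, 0.0]
force: [0.7, -0.8, -0.4]
grip_width: 0.999
grip_force: 0.0
```

```bash
python3 -c "
from h import *
st()
snap('scene','s2.png',(280,80,440,200),5)
a=eyes.capture('top')
cv2.imwrite('pics/t3.png',cv2.resize(a[200:280,290:350],None,fx=7,fy=7,interpolation=cv2.INTER_CUBIC))"
```

```text
5.08 [0.4769 0.3181 0.1287] [-0.121  0.993  0.   ] [ 0.7 -0.8 -0.4] 0.999 0.0 [ 0.52  0.47  1.57 -0.    1.1  -1.17]
```

View pics/t3.png

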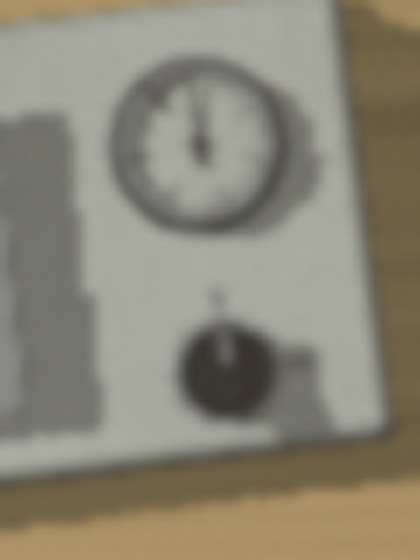

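View pics/s2.png

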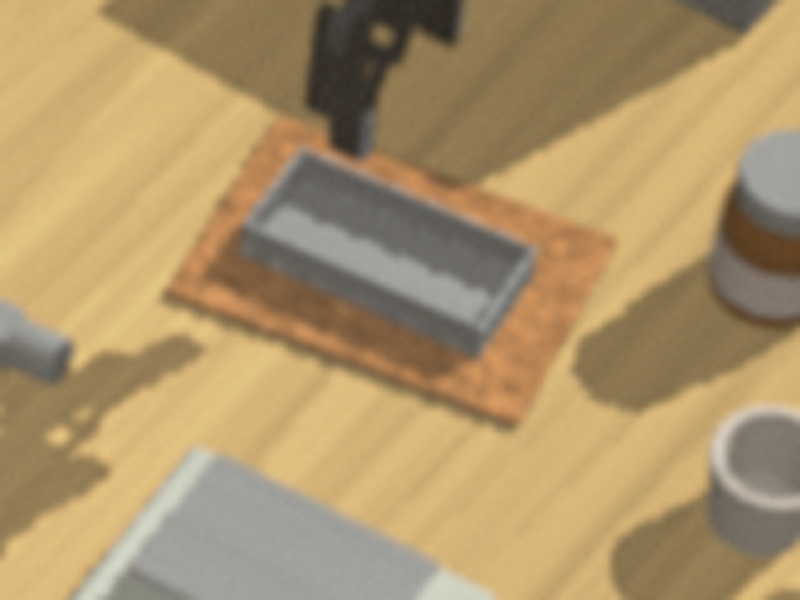

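The knob's white line (t3 227,350) points away, so the platform is free. On the dial the pointer is at 12 o'clock and a bold mark appears near (155,95). The tray corners in s2 are (303,150), (535,255), (475,350), (243,238).

```bash
python3 -c "
from h import *
p=np.array([px2w('scene',(u+.5)/5-.5+280,(v+.5)/5-.5+80,.03) for u,v in[(303,150),(535,255),(475,350),(243,238)]])
print(p.round(4),p.mean(0)); d=p[1]+p[2]-p[0]-p[3];print(np.degrees(np.arctan2(d[1],d[0])))
a=cv2.imread('pics/t3.png');b=cv2.cvtColor(a,cv2.COLOR_BGR2GRAY).astype(float)
# polar brightness around dial, ring 18..23mm
c=np.array([.6193,-.0203])
best=[]
for t in range(-180,180,6):
  th=np.radians(5.3-t); v=[]
  for r in(.017,.0185,.02,.0215,.0225):
    u,w=w2px('top',[c[0]+r*np.cos(th),c[1]+r*np.sin(th),.065]);x,y=int((u-290+.5)*7),int((w-200+.5)*7);v.append(b[y,x])
  best.append((int(np.mean(v)),t))
print(sorted(best)[:14])
"
```

```text
[[0.4102 0.3386 0.03  ]
 [0.5479 0.353  0.03  ]
 [0.5593 0.2818 0.03  ]
 [0.4223 0.2698 0.03  ]] [0.48492669 0.31079975 0.03      ]
5.486759023556183
[(127, -36), (133, -42), (134, 0), (136, -30), (136, -6), (139, 6), (140, 12), (141, -96), (141, -90), (142, -66), (142, 162), (143, -60), (144, -84), (144, -72)]
```

Emit:
servo_tool(translation=[[3,-2,-50],[3,-2,-90],[3,-2,-110],[3,-2,-110],[3,-2,-110]], dr=[[0,0,-0.01],[0,0,-0.01],[0,0,-0.01],[0,0,-0.01],[0,0,-0.01]], fingers=[85,85,85,70,58], grip_force=50)

```text
time_s: 5.8
position: [0.4813, 0.3147, 0.0206]
orientation: [-0.056, 0.998, 0.001, 0.001]
force: [0.6, 0.8, -1.5]
grip_width: 0.734
grip_force: 56.2
```

Emit:
servo_tool(translation=[[0,0,0],[0,0,0],[0,0,0],[0,0,0]], dr=[[0,0,0],[0,0,0],[0,0,0],[0,0,0]], fingers=[55,55,55,55])

```text
time_s: 6.3
position: [0.481, 0.3146, 0.0201]
orientation: [-0.056, 0.998, 0.0, 0.001]
force: [-1.6, -1.8, 7.7]
grip_width: 0.73
grip_force: 57.4
```

Emit:
servo_tool(translation=[[0,0,40],[0,0,90],[20,-45,120],[40,-90,120],[60,-135,120]], dr=[[0,0,0],[0,0,0],[0,0,0],[0,0,-0.01],[0,0,-0.02]], fingers=[55,55,55,55,55])

```text
time_s: 6.92
position: [0.5409, 0.178, 0.1398]
orientation: [-0.046, 0.999, 0.0, 0.001]
force: [1.1, 0.3, -2.0]
grip_width: 0.735
grip_force: 56.4
```

Emit:
servo_tool(translation=[[20,-45,0],[38,-88,0],[38,-88,-20],[38,-88,-30],[38,-88,-30]], dr=[[0,0,0],[0,0,0],[0,0,0],[0,0,0],[0,0,0]], fingers=[55,55,55,55,55])

```text
time_s: 7.55
position: [0.5779, 0.0918, 0.1084]
orientation: [-0.046, 0.999, -0.0, -0.001]
force: [0.2, 0.5, -1.7]
grip_width: 0.736
grip_force: 56.3
```

```bash
python3 -c "
from h import *
st()
snap('scene','s3.png',(240,150,400,280),5)"
```

```text
7.55 [0.5779 0.0918 0.1084] [-0.093  0.996  0.   ] [ 0.2  0.5 -1.7] 0.736 56.279008984565735 [ 0.09  0.52  1.55  0.    1.08 -1.57]
```

View pics/s3.png

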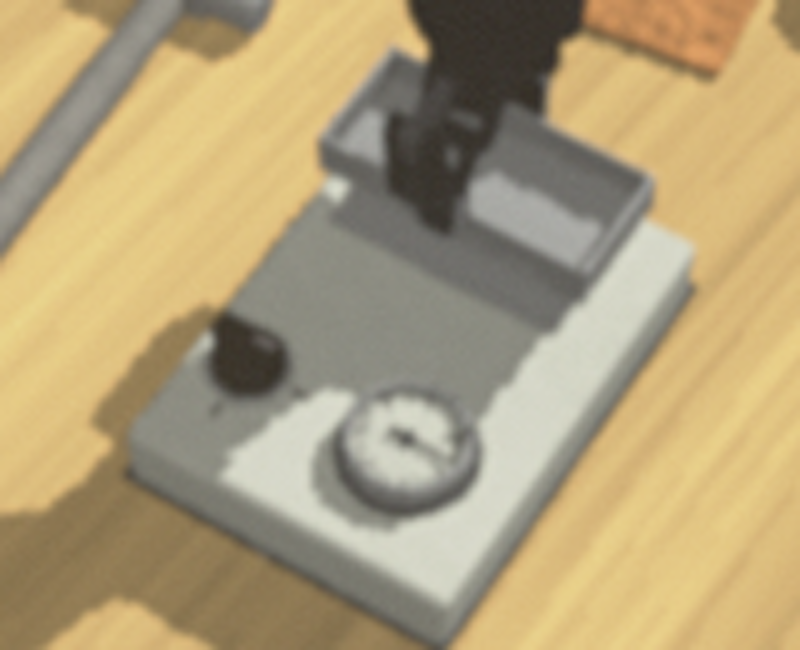

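The tray hangs level above the platform, with its near end at (330,150) and far end at (640,190), centred. Lowering, releasing, then lifting clear.

Emit:
servo_tool(translation=[[0,0,-12],[0,0,-18],[0,0,-20],[0,0,-20],[0,0,-20]], dr=[[0,0,0],[0,0,0],[0,0,0],[0,0,0],[0,0,0]], fingers=[55,55,55,55,72])

```text
time_s: 8.22
position: [0.5786, 0.0914, 0.0891]
orientation: [-0.046, 0.999, -0.0, 0.0]
force: [0.2, 0.6, -0.5]
grip_width: 0.843
grip_force: 0.0
```

Emit:
servo_tool(translation=[[0,0,0],[0,0,0],[0,0,40],[-30,-40,90],[-70,-90,90]], dr=[[0,0,0],[0,0,0],[0,0,0],[0,0,0],[0,0,0]], fingers=[82,85,85,85,85])

```text
time_s: 8.85
position: [0.5136, 0.0068, 0.1809]
orientation: [-0.047, 0.999, -0.0, 0.003]
force: [0.9, -0.4, 0.4]
grip_width: 0.996
grip_force: 0.0
```

Emit:
servo_tool(translation=[[-60,0,0],[-120,0,0],[-170,0,0],[-170,0,0],[-170,0,0]], dr=[[0,0,0],[0,0,0],[0,0,0],[0,0,0],[0,0,0]], fingers=[85,85,85,85,85])

```text
time_s: 9.48
position: [0.3437, 0.0072, 0.1786]
orientation: [-0.046, 0.999, -0.0, 0.001]
force: [0.5, -0.1, -1.4]
grip_width: 0.995
grip_force: 0.0
```

```bash
python3 -c "
from h import *
st()
a=np.mean([eyes.capture('top').astype(float) for _ in range(4)],0).astype('uint8');b=np.mean([eyes.capture('scene').astype(float) for _ in range(4)],0).astype('uint8')
A=cv2.resize(a[200:250,295:345],(500,500),interpolation=cv2.INTER_CUBIC)
u,v=w2px('scene',[.6193,-.0203,.065]).round().astype(int);print(u,v,w2px('top',[.6193,-.0203,.065]))
S=cv2.resize(b[v-15:v+15,u-15:u+15],(300,300),interpolation=cv2.INTER_CUBIC)
T=cv2.resize(b[150:260,265:385],(300,275),interpolation=cv2.INTER_CUBIC)
cv2.imwrite('pics/d1.png',np.hstack([A,np.vstack([S,T])[:500]]))"
```

```text
9.47 [0.3437 0.0072 0.1786] [-0.092  0.996 -0.   ] [ 0.5 -0.1 -1.4] 0.995 0.0 [-0.09 -0.1   2.12 -0.    1.12 -1.75]
321 236 [318.36299211 220.39283621]
```

View pics/d1.png

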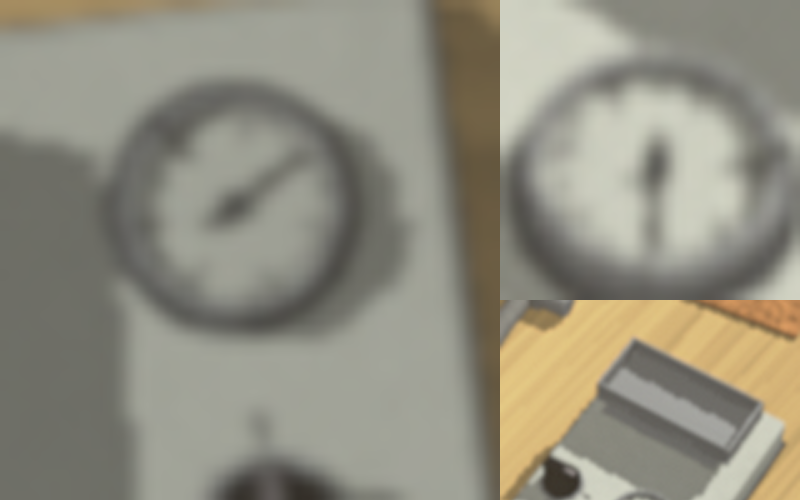

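```bash
cat >> h.py <<'E'
def dial(show=None,n=4):
    "rectify the dial from both cameras: world-aligned patch +-36mm, 5px/mm"
    out=[]
    for cam in('top','scene'):
        b=np.mean([eyes.capture(cam).astype(float) for _ in range(n)],0).astype('uint8')
        g=np.arange(-36,36.01,.2)/1000
        m=np.array([[w2px(cam,[.6193-r,-.0203-c,.065]) for c in g] for r in g],dtype=np.float32)
        out.append(cv2.remap(b,m[...,0],m[...,1],cv2.INTER_CUBIC))
    if show: cv2.imwrite('pics/'+show,np.hstack(out))
    return out
E
python3 -c "
from h import *
dial('d2.png')"
```

```text
Traceback (most recent call last):
  File "h.py", line 27, in dial
    m=np.array([[w2px(cam,[.6193-r,-.0203-c,.065]) for c in g] for r in g],dtype=np.float32)
                 ~~~~^^^^^^^^^^^^^^^^^^^^^^^^^^^^^
  File "h.py", line 11, in w2px
    c=eyes.calibration(name);K=np.array(c["mtx"]);T=np.array(c["world_to_cam"]);k=c["k1"]
ValueError: time passes only in moves, steps and waits
```

```bash
python3 - <<'E'
s=open('h.py').read()
s=s.replace("def px2w","_c={}\ndef cal(n):\n    if n not in _c: _c[n]=eyes.calibration(n)\n    return _c[n]\ndef px2w").replace("c=eyes.calibration(name)","c=cal(name)")
open('h.py','w').write(s)
E
python3 -c "
from h import *
dial('d2.png')"
```

```text
(no output)
```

View pics/d2.png

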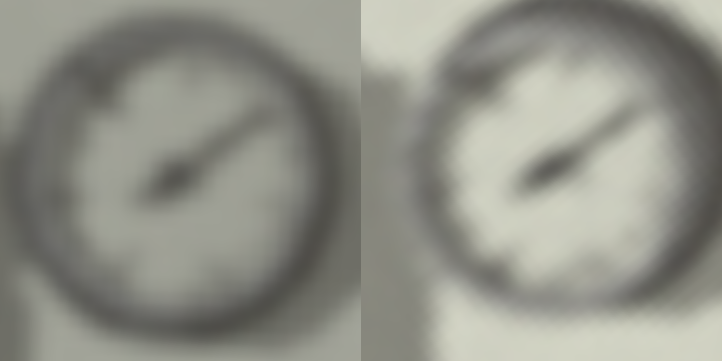

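The rectified views agree: the pointer is at +55° (54.4 in the top view, 55.4 in the scene view). The zero mark (100,90 and 482,82) is at -40°. I need to turn the bezel about 1.65 rad clockwise.

Emit:
servo_tool(translation=[[60,-6,0],[120,-12,0],[180,-18,0],[240,-24,0],[276,-27,-20]], dr=[[0,0,0],[0,0,0],[0,0,0],[0,0,0],[0,0,0]], fingers=[85,85,85,85,85])

```text
time_s: 11.1
position: [0.6217, -0.0201, 0.1584]
orientation: [-0.046, 0.999, -0.0, 0.001]
force: [-0.7, -0.6, 0.6]
grip_width: 0.997
grip_force: 0.0
```

Emit:
servo_tool(translation=[[0,0,-50],[0,0,-85],[0,0,-96],[0,0,-97],[0,0,-97]], dr=[[0,0,0],[0,0,0],[0,0,0],[0,0,0],[0,0,0]], fingers=[85,85,85,85,85])

```text
time_s: 11.72
position: [0.6198, -0.0198, 0.0627]
orientation: [-0.046, 0.999, -0.0, 0.001]
force: [0.0, -0.0, -0.7]
grip_width: 0.995
grip_force: 0.0
```

Emit:
servo_tool(translation=[[0,0,0],[0,0,0],[0,0,0],[0,0,0],[0,0,0]], dr=[[0,0,0],[0,0,0],[0,0,0],[0,0,0],[0,0,0]], fingers=[70,55,55,55,55], grip_force=40)

```text
time_s: 12.35
position: [0.6195, -0.0202, 0.0625]
orientation: [-0.046, 0.999, -0.0, 0.001]
force: [-3.3, -2.3, 9.4]
grip_width: 0.684
grip_force: 41.2
```

Emit:
servo_tool(translation=[[0,0,0],[0,0,0],[0,0,0],[0,0,0],[0,0,0]], dr=[[0,0,-0.15],[0,0,-0.3],[0,0,-0.45],[0,0,-0.6],[0,0,-0.75]], fingers=[55,55,55,55,55])

```text
time_s: 12.98
position: [0.6198, -0.0191, 0.0626]
orientation: [0.325, 0.946, 0.001, 0.001]
force: [0.1, 6.0, 7.5]
grip_width: 0.681
grip_force: 41.2
```

Emit:
servo_tool(translation=[[0,0,0],[0,0,0],[0,0,0],[0,0,0],[0,0,0]], dr=[[0,0,-0.15],[0,0,-0.3],[0,0,-0.45],[0,0,-0.6],[0,0,-0.75]], fingers=[55,55,55,55,55])

```text
time_s: 13.6
position: [0.6206, -0.0185, 0.0626]
orientation: [0.649, 0.761, 0.002, 0.001]
force: [8.1, 8.6, 2.6]
grip_width: 0.677
grip_force: 42.1
```

Emit:
servo_tool(translation=[[0,0,0],[0,0,0],[0,0,0],[0,0,0]], dr=[[0,0,-0.15],[0,0,-0.15],[0,0,-0.15],[0,0,-0.15]], fingers=[55,55,55,85])

```text
time_s: 14.1
position: [0.6194, -0.0194, 0.0617]
orientation: [0.702, 0.712, 0.0, 0.0]
force: [-0.5, 0.9, 1.1]
grip_width: 0.87
grip_force: 0.0
```

Emit:
servo_tool(translation=[[0,0,0],[0,0,10],[0,0,60],[0,-50,110],[0,-110,110]], dr=[[0,0,0],[0,0,0],[0,0,0],[0,0,0],[0,0,0]], fingers=[85,85,85,85,60])

```text
time_s: 14.72
position: [0.6203, -0.1267, 0.1756]
orientation: [0.702, 0.713, 0.002, 0.003]
force: [0.5, 0.4, 0.3]
grip_width: 0.812
grip_force: 0.0
```

Emit:
servo_tool(translation=[[-50,-30,0],[-80,-90,0],[-95,-96,0],[-95,-96,0]], dr=[[0,0,0],[0,0,0],[0,0,0],[0,0,0]], fingers=[45,45,45,45])

```text
time_s: 15.22
position: [0.5235, -0.2227, 0.1715]
orientation: [0.703, 0.711, 0.0, 0.0]
force: [-0.7, 0.3, -0.5]
grip_width: 0.525
grip_force: 0.0
```

```bash
python3 -c "
from h import *
st()
dial('d3.png')"
```

```text
15.22 [ 0.5235 -0.2227  0.1715] [1.    0.011 0.   ] [-0.7  0.3 -0.5] 0.525 0.0 [-0.47  0.41  1.55  0.    1.19 -0.48]
```

View pics/d3.png

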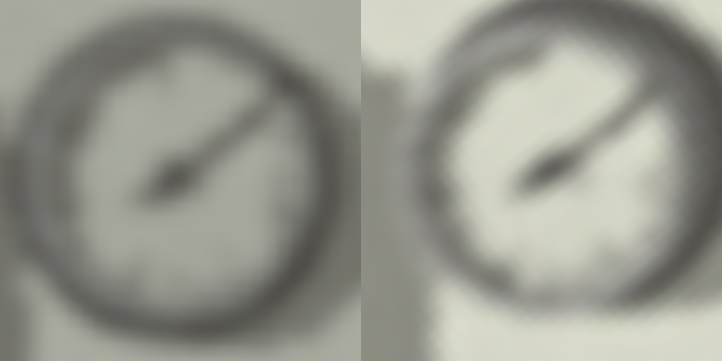

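The mark now sits at top (290,83) and scene (655,82), near the pointer line. A difference against d2 will quantify the residual.

```bash
python3 -c "
from h import *
a=cv2.imread('pics/d2.png').astype(float).mean(2);b=cv2.imread('pics/d3.png').astype(float).mean(2)
yy,xx=np.mgrid[0:361,0:361]
for i,hub in((0,(173,178)),(1,(191,165))):
  A,B=a[:,i*361:i*361+361],b[:,i*361:i*361+361]
  k=np.median(A)/np.median(B);D=cv2.GaussianBlur(B*k-A,(0,0),2)
  ang=np.degrees(np.arctan2(xx-hub[0],-(yy-hub[1])));r=np.hypot(xx-hub[0],yy-hub[1])/5
  for lo,hi in((15,20),(20,25),(25,31),(16,30)):
    m=(r>lo)&(r<hi);res=[]
    for s,rng in((-1,(25,80)),(1,(-65,-15))):
      mm=m&(ang>rng[0])&(ang<rng[1]);w=np.clip(s*D[mm],0,None);w=np.where(w>.4*w.max(),w,0);res+=[round((w*ang[mm]).sum()/w.sum(),1),round(w.max())]
    # pointer angle from image A inside
    print(i,lo,hi,res)
  for I in(A,B):
    mm=(r>10)&(r<18)&(ang>30)&(ang<80);w=np.clip(np.percentile(I[mm],60)-I[mm],0,None);print('ptr',round((w*ang[mm]).sum()/w.sum(),1))
"
```

```text
0 15 20 [np.float64(48.6), 9, np.float64(-38.2), 31]
0 20 25 [np.float64(50.0), 15, np.float64(-38.0), 31]
0 25 31 [np.float64(49.5), 23, np.float64(-40.1), 16]
0 16 30 [np.float64(49.5), 23, np.float64(-38.2), 31]
ptr 54.8
ptr 54.1
1 15 20 [np.float64(52.5), 16, np.float64(-38.2), 42]
1 20 25 [np.float64(51.6), 35, np.float64(-37.7), 40]
1 25 31 [np.float64(50.8), 33, np.float64(-45.6), 23]
1 16 30 [np.float64(51.3), 35, np.float64(-39.1), 42]
ptr 57.0
ptr 56.7
```

The mark is about 4–5° short of the pointer, probably wind-up or slip. I'll regrip harder and turn a little further.

Emit:
servo_tool(translation=[[30,60,0],[60,120,0],[90,180,0],[96,203,0],[96,203,0]], dr=[[0,0,0],[0,0,0],[0,0,0],[0,0,0],[0,0,0]], fingers=[78,78,78,78,78], grip_force=80)

```text
time_s: 16.25
position: [0.6205, -0.0165, 0.1704]
orientation: [0.701, 0.713, -0.0, -0.0]
force: [-0.9, -0.4, -0.9]
grip_width: 0.909
grip_force: 0.0
```

Emit:
servo_tool(translation=[[0,0,-50],[0,0,-95],[0,0,-109],[0,0,-110],[0,0,-110]], dr=[[0,0,0],[0,0,0],[0,0,0],[0,0,0],[0,0,0]], fingers=[78,78,78,65,55])

```text
time_s: 16.88
position: [0.621, -0.0196, 0.063]
orientation: [0.703, 0.712, 0.001, 0.001]
force: [1.9, -1.5, -0.4]
grip_width: 0.663
grip_force: 85.0
```

Emit:
servo_tool(translation=[[0,0,0],[0,0,0],[0,0,0],[0,0,0],[0,0,0]], dr=[[0,0,0],[0,0,0],[0,0,-0.04],[0,0,-0.08],[0,0,-0.11]], fingers=[55,55,55,55,55])

```text
time_s: 17.5
position: [0.6211, -0.0196, 0.0629]
orientation: [0.741, 0.672, 0.001, 0.001]
force: [-0.1, -2.2, 6.4]
grip_width: 0.661
grip_force: 85.6
```

Emit:
servo_tool(translation=[[0,0,0],[0,0,0],[0,0,0],[0,0,10],[0,0,60]], dr=[[0,0,0],[0,0,0],[0,0,0],[0,0,0],[0,0,0]], fingers=[55,70,78,78,78])

```text
time_s: 18.12
position: [0.6188, -0.019, 0.1194]
orientation: [0.741, 0.672, -0.002, -0.002]
force: [0.4, -0.7, 1.1]
grip_width: 0.915
grip_force: 0.0
```

Emit:
servo_tool(translation=[[-30,-50,50],[-60,-110,50],[-90,-170,50],[-96,-203,50],[-96,-203,50]], dr=[[0,0,0],[0,0,0],[0,0,0],[0,0,0],[0,0,0]], fingers=[60,45,45,45,45])

```text
time_s: 18.75
position: [0.523, -0.2251, 0.1717]
orientation: [0.742, 0.67, 0.0, 0.001]
force: [1.0, 0.9, 0.6]
grip_width: 0.529
grip_force: 0.0
```

```bash
cat > m.py <<'E'
from h import *
import sys
st(); dial(sys.argv[1])
a=cv2.imread('pics/d2.png').astype(float).mean(2);b=cv2.imread('pics/'+sys.argv[1]).astype(float).mean(2)
yy,xx=np.mgrid[0:361,0:361]
for i,hub in((0,(173,178)),(1,(191,165))):
  A,B=a[:,i*361:i*361+361],b[:,i*361:i*361+361]
  k=np.median(A)/np.median(B);D=cv2.GaussianBlur(B*k-A,(0,0),2)
  ang=np.degrees(np.arctan2(xx-hub[0],-(yy-hub[1])));r=np.hypot(xx-hub[0],yy-hub[1])/5
  for lo,hi in((20,25),(22,28),(25,31)):
    mm=(r>lo)&(r<hi)&(ang>25)&(ang<80);w=np.clip(-D[mm],0,None);w=np.where(w>.4*w.max(),w,0);print(i,lo,round((w*ang[mm]).sum()/w.sum(),1),round(w.max()))
  mm=(r>10)&(r<18)&(ang>30)&(ang<80);w=np.clip(np.percentile(B[mm],60)-B[mm],0,None);print('ptr',round((w*ang[mm]).sum()/w.sum(),1))
E
python3 m.py d4.png
```

```text
18.75 [ 0.523  -0.2251  0.1717] [ 0.995 -0.101  0.001] [1.  0.9 0.6] 0.529 0.0 [-0.47  0.41  1.55 -0.    1.19 -0.37]
0 20 60.5 10
0 22 56.3 20
0 25 56.1 21
ptr 55.3
1 20 62.0 33
1 22 61.7 33
1 25 60.9 30
ptr 57.4
```

View pics/d4.png

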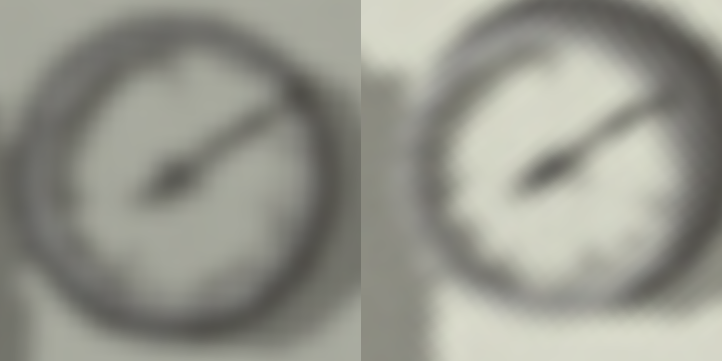

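```bash
python3 - <<'E'
from h import *
f=lambda n:cv2.imread('pics/'+n).astype(float).mean(2)
a,c,b=f('d2.png'),f('d3.png'),f('d4.png')
for i,hub in((0,(173,178)),(1,(191,165))):
  print(i,'ang   ',list(range(36,76,3)))
  for lo,hi in((12,18),(18,21),(21.5,24),(24,27),(27,30)):
    for n,I in(('d2',a),('d3',c),('d4',b)):
      I=I[:,i*361:i*361+361];p=[]
      for t in range(36,76,3):
        th=np.radians(t);p.append(int(np.mean([I[int(hub[1]-5*r*np.cos(th)+.5),int(hub[0]+5*r*np.sin(th)+.5)] for r in np.linspace(lo,hi,6)if 0<=hub[0]+5*r*np.sin(th)<360])))
      print(lo,n,p)
E
```

```text
0 ang    [36, 39, 42, 45, 48, 51, 54, 57, 60, 63, 66, 69, 72, 75]
12 d2 [149, 144, 139, 132, 124, 119, 116, 117, 122, 128, 135, 141, 146, 150]
12 d3 [156, 151, 144, 136, 127, 122, 120, 122, 128, 136, 144, 151, 156, 159]
12 d4 [158, 153, 147, 139, 129, 122, 117, 117, 122, 129, 138, 146, 153, 158]
18 d2 [151, 148, 144, 136, 127, 120, 115, 116, 123, 131, 141, 147, 149, 151]
18 d3 [161, 156, 149, 138, 126, 118, 116, 120, 130, 140, 148, 155, 158, 160]
18 d4 [163, 161, 156, 148, 135, 123, 113, 111, 117, 127, 138, 147, 152, 156]
21.5 d2 [140, 139, 137, 133, 128, 122, 117, 116, 119, 126, 132, 137, 138, 137]
21.5 d3 [157, 154, 148, 139, 128, 120, 119, 125, 132, 139, 142, 144, 146, 149]
21.5 d4 [157, 158, 157, 151, 142, 130, 119, 115, 119, 129, 136, 140, 142, 143]
24 d2 [125, 127, 126, 126, 124, 123, 120, 117, 117, 118, 120, 122, 122, 120]
24 d3 [137, 136, 132, 124, 116, 112, 116, 123, 129, 131, 130, 129, 128, 131]
24 d4 [137, 140, 142, 141, 135, 125, 115, 110, 113, 122, 128, 131, 130, 129]
27 d2 [108, 107, 108, 107, 108, 107, 106, 103, 101, 100, 99, 99, 99, 98]
27 d3 [112, 109, 106, 98, 92, 9
[... 641 characters left out ...]
]
21.5 d2 [168, 170, 168, 165, 162, 156, 151, 147, 149, 157, 165, 171, 172, 169]
21.5 d3 [188, 185, 177, 162, 146, 132, 128, 139, 157, 171, 180, 186, 187, 187]
21.5 d4 [188, 189, 187, 183, 176, 162, 145, 128, 124, 134, 149, 161, 167, 171]
24 d2 [144, 145, 145, 144, 144, 141, 136, 132, 129, 133, 137, 140, 139, 136]
24 d3 [155, 153, 149, 137, 126, 117, 116, 125, 136, 142, 147, 149, 149, 146]
24 d4 [153, 154, 155, 152, 149, 140, 128, 114, 106, 112, 122, 133, 138, 139]
27 d2 [117, 116, 116, 116, 117, 115, 112, 109, 107, 107, 110, 111, 109, 108]
27 d3 [120, 120, 118, 114, 112, 109, 109, 111, 114, 115, 114, 114, 114, 112]
27 d4 [118, 118, 120, 119, 119, 115, 109, 104, 101, 103, 109, 114, 116, 115]
```

The mark is about 2° past the pointer (about 0.8 mm), which is within tolerance. Now the brass, starting with a check of the current positions from both cameras.

```bash
cat > br.py <<'E'
from h import *
def brass(cam,z=.008):
    a=eyes.capture(cam);h=cv2.cvtColor(a,cv2.COLOR_BGR2HSV)
    m=((h[...,0]>=12)&(h[...,0]<=24)&(h[...,1]>135)&(h[...,2]>60)).astype('uint8')
    n,l,s,c=cv2.connectedComponentsWithStats(m)
    for i in range(1,n):
        if s[i,4]<25 or s[i,4]>400: continue
        p=px2w(cam,*c[i],z)
        if .3<p[0]<.8 and -.5<p[1]<.4:
            ys,xs=np.nonzero(l==i);w=np.array([px2w(cam,x,y,z)[:2] for x,y in zip(xs,ys)]);ev,V=np.linalg.eigh(np.cov(w.T))
            print(cam,c[i].round(1),s[i,4],p.round(4)[:2],'ax',np.degrees(np.arctan2(V[1,1],V[0,1])).round(0),np.sqrt(ev*12).round(3))
if __name__=="__main__":
    st();brass('top');brass('scene')
E
python3 br.py
```

```text
19.15 [ 0.5244 -0.2214  0.1708] [ 0.995 -0.095 -0.   ] [-0.3  0.2  0.1] 0.523 0.0 [-0.46  0.41  1.55  0.    1.19 -0.37]
top [476.3 173.2] 59 [ 0.7399 -0.4508] ax 127.0 [0.018 0.024]
top [429.8 224. ] 48 [ 0.6058 -0.3201] ax 91.0 [0.017 0.019]
scene [195.6 265.9] 107 [ 0.4226 -0.2286] ax -165.0 [0.017 0.037]
scene [230.9 289.7] 118 [ 0.5259 -0.2236] ax 125.0 [0.016 0.039]
scene [228.2 344.2] 93 [ 0.6063 -0.3222] ax 140.0 [0.02  0.021]
scene [229.8 431.6] 327 [ 0.7293 -0.4558] ax -136.0 [0.02 0.09]
```

Emit:
servo_tool(translation=[[1,-1,-30],[1,-1,-60],[1,-1,-90],[1,-1,-120],[1,-1,-145]], dr=[[0,0,0.16],[0,0,0.32],[0,0,0.48],[0,0,0.63],[0,0,0.63]], fingers=[36,36,36,36,36], grip_force=60)

```text
time_s: 19.88
position: [0.525, -0.2229, 0.0246]
orientation: [0.495, 0.869, -0.0, -0.0]
force: [-0.4, -0.1, -0.7]
grip_width: 0.42
grip_force: 0.0
```

Emit:
servo_tool(translation=[[0,0,-11],[0,0,-11],[0,0,-11],[0,0,-11],[0,0,-11]], dr=[[0,0,0],[0,0,0],[0,0,0],[0,0,0],[0,0,0]], fingers=[36,25,10,8,8])

```text
time_s: 20.5
position: [0.5256, -0.2234, 0.0158]
orientation: [0.496, 0.868, 0.0, 0.001]
force: [-1.3, 0.7, 6.5]
grip_width: 0.163
grip_force: 59.4
```

Emit:
servo_tool(translation=[[0,0,0],[0,0,20],[0,0,70],[0,10,130],[0,20,150]], dr=[[0,0,0],[0,0,0],[0,0,0],[0,0,-0.1],[0,0,-0.25]], fingers=[8,8,8,8,8])

```text
time_s: 21.12
position: [0.526, -0.2034, 0.17]
orientation: [0.602, 0.798, 0.001, 0.003]
force: [-0.1, -0.4, -1.3]
grip_width: 0.16
grip_force: 58.7
```

```bash
python3 br.py
```

```text
21.12 [ 0.526  -0.2034  0.17  ] [0.961 0.275 0.005] [-0.1 -0.4 -1.3] 0.16 58.701834082603455 [-0.43  0.4   1.57 -0.    1.17 -0.71]
top [476.3 173.2] 58 [ 0.7399 -0.451 ] ax 130.0 [0.017 0.024]
top [429.8 224. ] 48 [ 0.6058 -0.3201] ax 91.0 [0.017 0.019]
scene [225.6 251.3] 52 [ 0.4509 -0.1585] ax 132.0 [0.011 0.029]
scene [195.5 266. ] 108 [ 0.4225 -0.2288] ax -167.0 [0.017 0.038]
scene [228.3 344.1] 93 [ 0.6062 -0.322 ] ax 142.0 [0.019 0.022]
scene [229.1 431.5] 324 [ 0.7281 -0.4565] ax -137.0 [0.02  0.088]
```

Emit:
servo_tool(translation=[[3,60,0],[6,120,0],[9,180,0],[12,240,0],[14,291,0]], dr=[[0,0,-0.05],[0,0,-0.1],[0,0,-0.15],[0,0,-0.19],[0,0,-0.19]], fingers=[8,8,8,8,8])

```text
time_s: 21.85
position: [0.5385, 0.0896, 0.164]
orientation: [0.672, 0.741, -0.0, -0.0]
force: [1.3, -0.6, -0.6]
grip_width: 0.157
grip_force: 58.7
```

Emit:
servo_tool(translation=[[0,0,0],[0,0,-40],[0,0,-66],[0,0,-74],[0,0,-74]], dr=[[0,0,0],[0,0,0],[0,0,0],[0,0,0],[0,0,0]], fingers=[8,8,8,8,8])

```text
time_s: 22.48
position: [0.5391, 0.0872, 0.0908]
orientation: [0.673, 0.739, -0.0, -0.0]
force: [-1.0, -0.3, 0.5]
grip_width: 0.159
grip_force: 58.8
```

Emit:
servo_tool(translation=[[0,0,0],[0,0,0],[0,0,15],[0,0,50],[0,0,75]], dr=[[0,0,0],[0,0,0],[0,0,0],[0,0,0],[0,0,0]], fingers=[20,22,22,22,36])

```text
time_s: 23.1
position: [0.5394, 0.0879, 0.1685]
orientation: [0.673, 0.739, 0.001, 0.001]
force: [0.3, 0.1, -0.4]
grip_width: 0.421
grip_force: 0.0
```

```bash
python3 br.py
```

```text
23.1 [0.5394 0.0879 0.1685] [0.996 0.093 0.002] [ 0.3  0.1 -0.4] 0.421 0.0 [ 0.09  0.36  1.62 -0.    1.16  0.  ]
top [476.3 173.3] 60 [ 0.7397 -0.4508] ax 129.0 [0.018 0.024]
top [429.8 224. ] 48 [ 0.6058 -0.3201] ax 91.0 [0.017 0.019]
top [397.6 293.7] 49 [ 0.4214 -0.2268] ax -166.0 [0.01  0.034]
scene [321.8 182. ] 77 [0.5061 0.1329] ax 97.0 [0.015 0.039]
scene [195.5 266.1] 97 [ 0.4228 -0.229 ] ax -165.0 [0.016 0.037]
scene [228.3 344.1] 93 [ 0.6062 -0.322 ] ax 142.0 [0.019 0.022]
scene [229.5 431.5] 323 [ 0.7287 -0.456 ] ax -136.0 [0.02  0.089]
```

Emit:
servo_tool(translation=[[10,-60,0],[20,-120,0],[30,-180,0],[40,-240,0],[48,-295,0]], dr=[[0,0,0],[0,0,0],[0,0,0],[0,0,0],[0,0,0]], fingers=[42,42,42,42,42])

```text
time_s: 23.82
position: [0.587, -0.2093, 0.1657]
orientation: [0.674, 0.739, -0.0, -0.0]
force: [1.3, 0.9, 0.0]
grip_width: 0.494
grip_force: 0.0
```

Emit:
servo_tool(translation=[[10,-60,0],[18,-114,0],[18,-114,-50],[18,-114,-110],[18,-114,-144]], dr=[[0,0,0],[0,0,0],[0,0,0],[0,0,0],[0,0,0]], fingers=[42,42,42,42,42])

```text
time_s: 24.45
position: [0.6037, -0.3206, 0.0181]
orientation: [0.674, 0.739, -0.0, -0.002]
force: [-0.2, -0.7, 0.2]
grip_width: 0.491
grip_force: 0.0
```

```bash
python3 br.py
```

```text
24.45 [ 0.6037 -0.3206  0.0181] [ 0.996  0.093 -0.003] [-0.2 -0.7  0.2] 0.491 0.0 [-0.54  0.83  1.25 -0.    1.06 -0.63]
top [476.2 173.3] 59 [ 0.7397 -0.4507] ax 130.0 [0.018 0.023]
top [276.1 252.8] 53 [0.5395 0.0953] ax 94.0 [0.011 0.034]
scene [321.8 182. ] 77 [0.5061 0.1329] ax 97.0 [0.015 0.039]
scene [195.5 266. ] 107 [ 0.4227 -0.2288] ax -167.0 [0.017 0.037]
scene [226.7 345.9] 46 [ 0.6063 -0.3269] ax 176.0 [0.011 0.019]
scene [229.7 431.4] 344 [ 0.729  -0.4556] ax -136.0 [0.019 0.09 ]
```

Emit:
servo_tool(translation=[[2,-1,-2],[2,-1,-2],[2,-1,-2],[2,-1,-2],[2,-1,-2]], dr=[[0,0,0],[0,0,0],[0,0,0],[0,0,0],[0,0,0]], fingers=[42,30,18,15,15])

```text
time_s: 25.18
position: [0.6078, -0.3227, 0.0226]
orientation: [0.673, 0.739, 0.0, 0.001]
force: [-5.0, 1.5, 12.6]
grip_width: 0.179
grip_force: 14.9
```

Emit:
servo_tool(translation=[[0,0,0],[0,0,20],[0,0,70],[0,0,120],[0,10,150]], dr=[[0,0,0],[0,0,0],[0,0,0],[0,0,0],[0,0,0]], fingers=[15,15,15,15,15])

```text
time_s: 25.8
position: [0.6075, -0.3128, 0.1745]
orientation: [0.674, 0.739, 0.0, 0.002]
force: [0.7, 0.3, -0.3]
grip_width: 0.178
grip_force: 0.0
```

Emit:
servo_tool(translation=[[-5,60,0],[-10,120,0],[-15,180,0],[-20,240,0],[-25,300,0]], dr=[[0,0,0],[0,0,0],[0,0,0],[0,0,0],[0,0,0]], fingers=[15,15,15,15,15])

```text
time_s: 26.42
position: [0.5818, -0.0103, 0.1715]
orientation: [0.674, 0.739, 0.001, 0.001]
force: [-0.5, -0.7, 0.4]
grip_width: 0.177
grip_force: 0.0
```

Emit:
servo_tool(translation=[[0,60,0],[-1,102,0],[-1,102,0],[-1,102,0]], dr=[[0,0,0],[0,0,0],[0,0,0],[0,0,0]], fingers=[15,15,15,15])

```text
time_s: 26.92
position: [0.5812, 0.0894, 0.1707]
orientation: [0.673, 0.739, 0.0, 0.0]
force: [-0.1, 0.9, 0.7]
grip_width: 0.177
grip_force: 0.0
```

```bash
python3 br.py
```

```text
26.93 [0.5812 0.0894 0.1707] [0.996 0.093 0.001] [-0.1  0.9  0.7] 0.177 0.0 [ 0.09  0.45  1.49 -0.    1.2  -0.  ]
top [476.2 173.2] 59 [ 0.7401 -0.4505] ax 134.0 [0.018 0.023]
top [429.7 223.6] 47 [ 0.607 -0.32 ] ax 70.0 [0.018 0.018]
top [397.7 293.8] 69 [ 0.4213 -0.2272] ax -161.0 [0.014 0.035]
scene [321.8 182. ] 77 [0.5061 0.1329] ax 97.0 [0.015 0.039]
scene [195.4 265.9] 107 [ 0.4222 -0.2288] ax -166.0 [0.017 0.038]
scene [228.8 344.4] 94 [ 0.6074 -0.3217] ax 142.0 [0.02  0.021]
scene [229.3 431.6] 337 [ 0.7286 -0.4563] ax -136.0 [0.02  0.091]
```

The fingers slid off the bevel, and the button has moved only about 1 mm to (0.607,-0.321). I'll retry with a lower grip.

Emit:
servo_tool(translation=[[5,-60,0],[10,-120,0],[15,-180,0],[20,-240,0],[24,-300,0]], dr=[[0,0,0],[0,0,0],[0,0,0],[0,0,0],[0,0,0]], fingers=[42,42,42,42,42])

```text
time_s: 27.65
position: [0.6045, -0.2134, 0.1701]
orientation: [0.674, 0.739, 0.0, 0.0]
force: [-0.1, -0.1, 0.6]
grip_width: 0.494
grip_force: 0.0
```

Emit:
servo_tool(translation=[[1,-60,0],[2,-110,0],[2,-110,-50],[2,-110,-110],[2,-110,-147]], dr=[[0,0,0],[0,0,0],[0,0,0],[0,0,0],[0,0,0]], fingers=[42,42,42,42,34])

```text
time_s: 28.28
position: [0.6053, -0.321, 0.0197]
orientation: [0.674, 0.739, -0.0, -0.002]
force: [0.9, 0.3, 0.4]
grip_width: 0.395
grip_force: 0.0
```

Emit:
servo_tool(translation=[[0,0,-5],[0,0,-10],[0,0,-12],[0,0,-12]], dr=[[0,0,0],[0,0,0],[0,0,0],[0,0,0]], fingers=[34,34,34,34])

```text
time_s: 28.78
position: [0.6074, -0.3205, 0.012]
orientation: [0.673, 0.739, 0.0, 0.001]
force: [0.1, 0.6, 0.5]
grip_width: 0.394
grip_force: 0.0
```

```bash
python3 br.py
```

```text
28.77 [ 0.6074 -0.3205  0.012 ] [0.996 0.093 0.001] [0.1 0.6 0.5] 0.394 0.0 [-0.54  0.84  1.25 -0.    1.05 -0.63]
top [476.2 173.2] 58 [ 0.7399 -0.4505] ax 131.0 [0.018 0.023]
top [276.1 252.8] 53 [0.5395 0.0953] ax 94.0 [0.011 0.034]
scene [321.8 182. ] 77 [0.5061 0.1329] ax 97.0 [0.015 0.039]
scene [195.5 265.9] 110 [ 0.4226 -0.2287] ax -168.0 [0.017 0.038]
scene [227.  346.5] 41 [ 0.6076 -0.3276] ax 174.0 [0.01  0.018]
scene [228.3 431.7] 337 [ 0.7271 -0.4578] ax -137.0 [0.02  0.086]
```

Emit:
servo_tool(translation=[[0,0,0],[0,0,0],[0,0,0],[0,0,0],[0,0,0]], dr=[[0,0,0],[0,0,0],[0,0,0],[0,0,0],[0,0,0]], fingers=[26,18,16,16,16], grip_force=40)

```text
time_s: 29.5
position: [0.6073, -0.3203, 0.0113]
orientation: [0.673, 0.739, 0.0, 0.0]
force: [-0.8, 0.7, 6.1]
grip_width: 0.257
grip_force: 39.8
```

Emit:
servo_tool(translation=[[0,0,10],[0,0,30],[0,0,70],[0,0,120],[0,10,160]], dr=[[0,0,0],[0,0,0],[0,0,0],[0,0,0],[0,0,0]], fingers=[16,16,16,16,16])

```text
time_s: 30.12
position: [0.6071, -0.3106, 0.1744]
orientation: [0.674, 0.739, 0.0, 0.001]
force: [0.1, 0.5, -0.4]
grip_width: 0.254
grip_force: 39.4
```

Emit:
servo_tool(translation=[[-5,60,0],[-10,120,0],[-15,180,0],[-20,240,0],[-25,300,0]], dr=[[0,0,0],[0,0,0],[0,0,0],[0,0,0],[0,0,0]], fingers=[16,16,16,16,16])

```text
time_s: 30.75
position: [0.5817, -0.0083, 0.1723]
orientation: [0.674, 0.739, 0.001, 0.001]
force: [1.2, -0.7, -0.8]
grip_width: 0.255
grip_force: 39.3
```

Emit:
servo_tool(translation=[[0,60,0],[-1,102,0],[-1,102,-40],[-1,102,-70],[-1,102,-80]], dr=[[0,0,0],[0,0,0],[0,0,0],[0,0,0],[0,0,0]], fingers=[16,16,16,16,16])

```text
time_s: 31.38
position: [0.5806, 0.0918, 0.0903]
orientation: [0.673, 0.739, -0.001, -0.0]
force: [-0.8, -0.8, -0.7]
grip_width: 0.253
grip_force: 39.3
```

```bash
python3 br.py
```

```text
31.38 [0.5806 0.0918 0.0903] [ 0.996  0.093 -0.001] [-0.8 -0.8 -0.7] 0.253 39.34674596406694 [ 0.09  0.55  1.55 -0.    1.05  0.  ]
top [476.2 173.2] 58 [ 0.74   -0.4507] ax 137.0 [0.018 0.023]
top [397.6 293.6] 49 [ 0.4217 -0.2268] ax -163.0 [0.011 0.032]
scene [321.4 182.4] 75 [0.5061 0.1314] ax 99.0 [0.015 0.038]
scene [335.6 189.6] 53 [0.5466 0.1353] ax 126.0 [0.016 0.024]
scene [195.4 266.1] 101 [ 0.4226 -0.2291] ax -165.0 [0.016 0.037]
scene [229.6 431.5] 312 [ 0.7289 -0.4558] ax -136.0 [0.02  0.088]
```

Emit:
servo_tool(translation=[[0,0,0],[0,0,0],[0,0,15],[0,0,50],[0,0,80]], dr=[[0,0,0],[0,0,0],[0,0,0],[0,0,0],[0,0,0]], fingers=[27,28,28,28,36], grip_force=60)

```text
time_s: 32.1
position: [0.5813, 0.0918, 0.1734]
orientation: [0.673, 0.739, 0.001, 0.001]
force: [0.2, 0.7, -0.4]
grip_width: 0.421
grip_force: 0.0
```

Emit:
servo_tool(translation=[[-26,-54,0],[-53,-107,0],[-80,-160,0],[-107,-214,0],[-132,-267,0]], dr=[[0,0,-0.14],[0,0,-0.28],[0,0,-0.42],[0,0,-0.56],[0,0,-0.7]], fingers=[36,36,36,36,36])

```text
time_s: 32.72
position: [0.4482, -0.1768, 0.1723]
orientation: [0.887, 0.461, 0.001, 0.001]
force: [-0.1, -0.5, -0.3]
grip_width: 0.419
grip_force: 0.0
```

Emit:
servo_tool(translation=[[-26,-54,-10],[-26,-54,-50],[-26,-54,-90],[-26,-54,-120],[-26,-54,-140]], dr=[[0,0,-0.14],[0,0,-0.28],[0,0,-0.42],[0,0,-0.56],[0,0,-0.7]], fingers=[36,36,36,36,36])

```text
time_s: 33.35
position: [0.4232, -0.2294, 0.0307]
orientation: [0.992, 0.129, 0.0, 0.0]
force: [0.2, -0.3, 0.9]
grip_width: 0.424
grip_force: 0.0
```

```bash
python3 br.py
```

```text
33.35 [ 0.4232 -0.2294  0.0307] [ 0.256 -0.967  0.   ] [ 0.2 -0.3  0.9] 0.424 0.0 [-0.57  0.45  1.88  0.    0.81  0.74]
top [476.2 173.2] 58 [ 0.7399 -0.4505] ax 131.0 [0.018 0.023]
top [274.5 236.1] 37 [0.5846 0.0984] ax 66.0 [0.016 0.017]
top [276.  252.8] 54 [0.5396 0.0955] ax 94.0 [0.011 0.034]
scene [321.8 182.4] 75 [0.5068 0.132 ] ax 95.0 [0.015 0.038]
scene [337.2 191. ] 60 [0.5523 0.1341] ax 116.0 [0.019 0.023]
scene [197.7 266.6] 72 [ 0.4275 -0.2269] ax -175.0 [0.015 0.029]
scene [229.8 431.5] 330 [ 0.7292 -0.4557] ax -136.0 [0.019 0.092]
```

Emit:
servo_tool(translation=[[-1,0,-12],[-1,0,-17],[-1,0,-17],[-1,0,-17],[-1,0,-17]], dr=[[0,0,0],[0,0,0],[0,0,0],[0,0,0],[0,0,0]], fingers=[36,36,22,10,8])

```text
time_s: 34.08
position: [0.4223, -0.2293, 0.0143]
orientation: [0.991, 0.132, 0.0, 0.0]
force: [-1.0, 0.7, 6.1]
grip_width: 0.159
grip_force: 59.2
```

Emit:
servo_tool(translation=[[0,0,0],[0,0,20],[0,0,70],[0,0,130],[0,0,160]], dr=[[0,0,0],[0,0,0],[0,0,0],[0,0,0.14],[0,0,0.28]], fingers=[8,8,8,8,8])

```text
time_s: 34.7
position: [0.4225, -0.2295, 0.1769]
orientation: [0.963, 0.271, 0.001, 0.001]
force: [-1.0, 0.3, -1.1]
grip_width: 0.161
grip_force: 58.7
```

Emit:
servo_tool(translation=[[30,48,0],[60,96,0],[90,144,0],[120,192,0],[140,230,0]], dr=[[0,0,0.16],[0,0,0.32],[0,0,0.48],[0,0,0.64],[0,0,0.8]], fingers=[8,8,8,8,8])

```text
time_s: 35.33
position: [0.5628, 0.0029, 0.1737]
orientation: [0.781, 0.625, 0.0, -0.0]
force: [-0.1, -0.1, -0.7]
grip_width: 0.165
grip_force: 58.7
```

Emit:
servo_tool(translation=[[30,48,0],[58,94,0],[58,94,0],[58,94,0],[58,94,0]], dr=[[0,0,0.16],[0,0,0.32],[0,0,0.32],[0,0,0.32],[0,0,0.32]], fingers=[8,8,8,8,8])

```text
time_s: 35.95
position: [0.6197, 0.0938, 0.174]
orientation: [0.674, 0.739, -0.0, 0.0]
force: [-0.1, -0.4, 0.1]
grip_width: 0.161
grip_force: 58.8
```

```bash
python3 br.py
```

```text
35.95 [0.6197 0.0938 0.174 ] [ 0.996  0.091 -0.   ] [-0.1 -0.4  0.1] 0.161 58.81142735481262 [ 0.09  0.53  1.36 -0.    1.25  0.  ]
top [476.2 173.2] 60 [ 0.7401 -0.4508] ax 130.0 [0.018 0.024]
scene [326.5 129.7] 295 [0.4125 0.2761] ax 99.0 [0.039 0.077]
scene [351.5 176.4] 65 [0.554  0.1918] ax 111.0 [0.012 0.043]
scene [321.7 182.4] 74 [0.5067 0.1319] ax 96.0 [0.015 0.038]
scene [337.2 191.2] 59 [0.5527 0.134 ] ax 112.0 [0.018 0.023]
scene [229.8 431.4] 329 [ 0.7291 -0.4555] ax -137.0 [0.02  0.087]
```

Emit:
servo_tool(translation=[[0,1,-40],[0,1,-70],[0,1,-82],[0,1,-82],[0,1,-82]], dr=[[0,0,0],[0,0,0],[0,0,0],[0,0,0],[0,0,0]], fingers=[8,8,8,8,20])

```text
time_s: 36.67
position: [0.6207, 0.0957, 0.0933]
orientation: [0.674, 0.739, 0.001, 0.001]
force: [-0.8, 0.1, 0.9]
grip_width: 0.235
grip_force: 0.0
```

Emit:
servo_tool(translation=[[0,0,0],[0,0,0],[0,0,15],[0,0,60],[0,0,100]], dr=[[0,0,0],[0,0,0],[0,0,0],[0,0,0],[0,0,0]], fingers=[22,22,22,22,40])

```text
time_s: 37.3
position: [0.6201, 0.0958, 0.1945]
orientation: [0.673, 0.739, 0.0, 0.0]
force: [-0.0, 0.5, 0.3]
grip_width: 0.453
grip_force: 0.0
```

Emit:
servo_tool(translation=[[-60,0,0],[-120,0,0],[-180,0,0],[-230,0,0],[-230,0,0]], dr=[[0,0,0.15],[0,0,0.3],[0,0,0.45],[0,0,0.6],[0,0,0.75]], fingers=[60,85,85,85,85])

```text
time_s: 37.92
position: [0.3879, 0.0959, 0.1931]
orientation: [0.353, 0.936, 0.0, 0.001]
force: [0.2, -0.4, 0.2]
grip_width: 0.998
grip_force: 0.0
```

Emit:
servo_tool(translation=[[0,0,0],[0,0,0],[0,0,0],[0,0,0],[0,0,0]], dr=[[0,0,0.15],[0,0,0.3],[0,0,0.45],[0,0,0.6],[0,0,0.82]], fingers=[85,85,85,85,85])

```text
time_s: 38.55
position: [0.3902, 0.0959, 0.1929]
orientation: [-0.033, 0.999, 0.0, 0.001]
force: [-0.7, -0.2, -0.0]
grip_width: 0.993
grip_force: 0.0
```

Emit:
servo_tool(translation=[[0,0,0],[0,0,0],[0,0,0],[0,0,0],[0,0,0]], dr=[[0,0,0],[0,0,0],[0,0,0],[0,0,0],[0,0,0]], fingers=[85,85,85,85,85])

```text
time_s: 39.17
position: [0.39, 0.0958, 0.1918]
orientation: [-0.03, 1.0, -0.0, -0.0]
force: [-0.4, 0.2, 0.6]
grip_width: 0.998
grip_force: 0.0
```

```bash
python3 br.py; python3 -c "
from h import *
a=eyes.capture('top');b=eyes.capture('scene')
cv2.imwrite('pics/w1.png',np.hstack([cv2.resize(x[v:v+100,u:u+80],(400,500),interpolation=cv2.INTER_CUBIC) for x,u,v in((a,250,190),(b,290,150))]))"
```

```text
39.17 [0.39   0.0958 0.1918] [-0.059  0.998 -0.   ] [-0.4  0.2  0.6] 0.998 0.0 [ 0.15  0.02  1.97 -0.    1.15 -1.48]
top [476.2 173.3] 59 [ 0.7398 -0.4507] ax 128.0 [0.018 0.023]
top [272.7 221.1] 53 [0.6252 0.1025] ax 95.0 [0.011 0.034]
top [274.6 236.1] 34 [0.5844 0.0982] ax 176.0 [0.015 0.016]
top [276.1 252.8] 53 [0.5395 0.0953] ax 94.0 [0.011 0.034]
scene [321.8 182.6] 75 [0.5074 0.1315] ax 97.0 [0.015 0.038]
scene [337.2 191.3] 59 [0.553  0.1335] ax 105.0 [0.019 0.022]
scene [352.3 198.3] 79 [0.594  0.1393] ax 96.0 [0.015 0.038]
scene [229.7 431.6] 343 [ 0.7291 -0.4559] ax -137.0 [0.02  0.093]
```

View pics/w1.png

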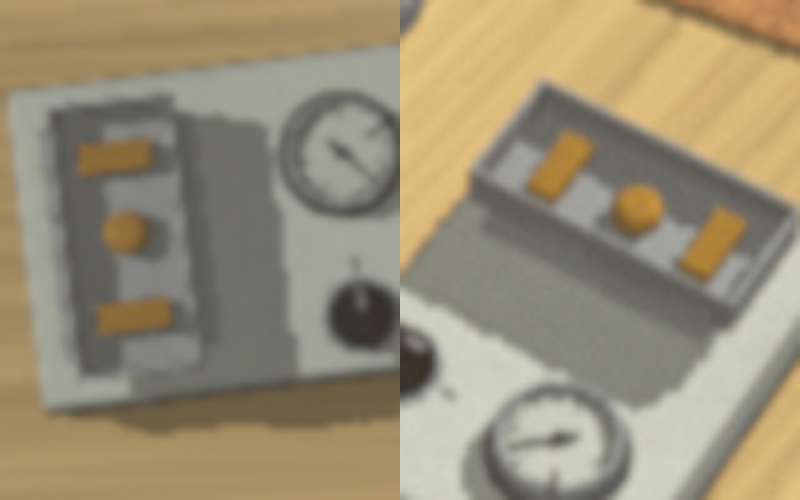

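All three pieces lie flat in the tray and nothing touches it. The pointer is at rest. I'll hold another 1.9 s, then fetch the tray.

Emit:
servo_tool(translation=[[0,0,0],[0,0,0],[0,0,0],[0,0,0],[0,0,0]], dr=[[0,0,0],[0,0,0],[0,0,0],[0,0,0],[0,0,0]], fingers=[85,85,85,85,85])

```text
time_s: 40.0
position: [0.3901, 0.0958, 0.1918]
orientation: [-0.03, 1.0, 0.0, 0.0]
force: [0.6, -0.0, 0.0]
grip_width: 0.995
grip_force: 0.0
```

Emit:
servo_tool(translation=[[0,0,0],[0,0,0],[0,0,0],[0,0,0],[0,0,0]], dr=[[0,0,0],[0,0,0],[0,0,0],[0,0,0],[0,0,0]], fingers=[85,85,85,85,85])

```text
time_s: 40.62
position: [0.39, 0.0958, 0.1918]
orientation: [-0.03, 1.0, -0.0, 0.0]
force: [0.6, 0.6, -0.2]
grip_width: 0.997
grip_force: 0.0
```

Emit:
servo_tool(translation=[[0,0,0],[0,0,0],[0,0,0],[0,0,0],[0,0,0]], dr=[[0,0,0],[0,0,0],[0,0,0],[0,0,0],[0,0,0]], fingers=[85,85,85,85,85])

```text
time_s: 41.25
position: [0.3901, 0.0958, 0.1918]
orientation: [-0.03, 1.0, -0.0, 0.0]
force: [-0.6, 0.2, -0.9]
grip_width: 0.996
grip_force: 0.0
```

Emit:
servo_tool(translation=[[60,-2,0],[120,-3,0],[180,-4,0],[190,-4,0],[190,-4,0]], dr=[[0,0,0.03],[0,0,0.03],[0,0,0.03],[0,0,0.03],[0,0,0.03]], fingers=[85,85,85,85,85], grip_force=80)

```text
time_s: 41.88
position: [0.5797, 0.0918, 0.1912]
orientation: [-0.045, 0.999, -0.0, -0.001]
force: [0.0, 0.0, 0.1]
grip_width: 0.999
grip_force: 0.0
```

Emit:
servo_tool(translation=[[0,0,-50],[0,0,-95],[0,0,-108],[0,0,-108]], dr=[[0,0,0],[0,0,0],[0,0,0],[0,0,0]], fingers=[85,85,85,85])

```text
time_s: 42.38
position: [0.5798, 0.092, 0.0847]
orientation: [-0.045, 0.999, 0.0, 0.0]
force: [0.3, -0.6, 0.3]
grip_width: 0.997
grip_force: 0.0
```

Emit:
servo_tool(translation=[[0,0,0],[0,0,0],[0,0,0],[0,0,0],[0,0,0]], dr=[[0,0,0],[0,0,0],[0,0,0],[0,0,0],[0,0,0]], fingers=[72,62,55,55,55])

```text
time_s: 43.0
position: [0.5802, 0.0918, 0.084]
orientation: [-0.045, 0.999, 0.0, 0.0]
force: [2.3, 0.5, 2.5]
grip_width: 0.724
grip_force: 88.3
```

Emit:
servo_tool(translation=[[0,0,12],[0,0,26],[-12,30,26],[-24,60,26],[-36,90,26]], dr=[[0,0,0],[0,0,0],[0,0,0.01],[0,0,0.02],[0,0,0.03]], fingers=[55,55,55,55,55])

```text
time_s: 43.62
position: [0.5436, 0.1826, 0.1106]
orientation: [-0.06, 0.998, 0.0, 0.0]
force: [0.5, 0.6, -2.7]
grip_width: 0.729
grip_force: 88.0
```

Emit:
servo_tool(translation=[[-16,35,0],[-30,70,-10],[-46,105,-30],[-62,139,-50],[-62,139,-70]], dr=[[0,0,0.01],[0,0,0.02],[0,0,0.03],[0,0,0.04],[0,0,0.05]], fingers=[55,55,55,55,55])

```text
time_s: 44.25
position: [0.481, 0.3227, 0.0398]
orientation: [-0.086, 0.996, 0.0, 0.0]
force: [0.2, -0.5, -2.6]
grip_width: 0.728
grip_force: 88.0
```

```bash
python3 br.py
```

```text
44.25 [0.481  0.3227 0.0398] [-0.172  0.985  0.   ] [ 0.2 -0.5 -2.6] 0.728 87.96695351600647 [ 0.53  0.6   1.6   0.    0.94 -1.22]
top [476.3 173.2] 59 [ 0.7399 -0.4508] ax 127.0 [0.018 0.024]
top [188.9 262.3] 30 [0.5208 0.3284] ax 96.0 [0.011 0.019]
scene [330.8 112.4] 33 [0.3847 0.3323] ax 102.0 [0.005 0.074]
scene [372.1 131. ] 53 [0.5096 0.3461] ax 101.0 [0.014 0.034]
scene [230.5 431.4] 341 [ 0.7303 -0.4547] ax -137.0 [0.02  0.091]
```

Emit:
servo_tool(translation=[[0,0,-10],[0,0,-16],[0,0,-19],[0,0,-19],[0,0,-19]], dr=[[0,0,0],[0,0,0],[0,0,0],[0,0,0],[0,0,0]], fingers=[55,55,55,55,68])

```text
time_s: 44.98
position: [0.4826, 0.3207, 0.0215]
orientation: [-0.084, 0.996, 0.0, 0.001]
force: [-0.2, -0.5, 0.6]
grip_width: 0.792
grip_force: 0.0
```

Emit:
servo_tool(translation=[[0,0,0],[0,0,0],[0,0,40],[0,0,90],[0,0,140]], dr=[[0,0,0],[0,0,0],[0,0,0],[0,0,0],[0,0,0]], fingers=[80,85,85,85,70])

```text
time_s: 45.6
position: [0.4819, 0.3207, 0.1623]
orientation: [-0.085, 0.996, -0.0, -0.0]
force: [1.4, 0.3, -0.4]
grip_width: 0.829
grip_force: 0.0
```

Emit:
servo_tool(translation=[[9,-60,0],[18,-120,0],[27,-180,0],[36,-240,0],[45,-300,0]], dr=[[0,0,-0.02],[0,0,-0.04],[0,0,-0.06],[0,0,-0.08],[0,0,-0.08]], fingers=[40,40,40,40,40], grip_force=40)

```text
time_s: 46.22
position: [0.5271, 0.0189, 0.161]
orientation: [-0.045, 0.999, -0.0, 0.0]
force: [1.1, 0.6, 0.8]
grip_width: 0.47
grip_force: 0.0
```

Emit:
servo_tool(translation=[[10,-51,0],[10,-51,0],[10,-51,0],[10,-51,0]], dr=[[0,0,0],[0,0,0],[0,0,0],[0,0,0]], fingers=[40,40,40,40])

```text
time_s: 46.72
position: [0.5369, -0.0291, 0.1608]
orientation: [-0.046, 0.999, 0.0, -0.0]
force: [1.1, -0.3, 0.1]
grip_width: 0.468
grip_force: 0.0
```

```bash
python3 br.py
```

```text
46.73 [ 0.5369 -0.0291  0.1608] [-0.091  0.996  0.   ] [ 1.1 -0.3  0.1] 0.468 0.0 [-0.12  0.35  1.65  0.    1.14 -1.78]
top [476.2 173.2] 59 [ 0.7401 -0.4505] ax 134.0 [0.018 0.023]
top [188.  262.3] 54 [0.5208 0.3306] ax 98.0 [0.011 0.034]
top [191.3 276.6] 36 [0.4826 0.3224] ax 98.0 [0.014 0.017]
top [194.  292.6] 53 [0.4398 0.3159] ax 100.0 [0.011 0.035]
scene [344. 124.] 51 [0.4371 0.3205] ax 98.0 [0.014 0.034]
scene [358.1 130.8] 44 [0.4803 0.324 ] ax 110.0 [0.018 0.022]
scene [372.1 135.4] 55 [0.5182 0.3334] ax 100.0 [0.014 0.035]
scene [350.6 149.9] 81 [0.5025 0.2594] ax -169.0 [0.01  0.076]
scene [229.8 431.5] 327 [ 0.7292 -0.4556] ax -137.0 [0.02 0.09]
```

Emit:
servo_tool(translation=[[0,0,-45],[0,0,-80],[0,0,-91],[0,0,-91],[0,0,-91]], dr=[[0,0,0],[0,0,0],[0,0,0],[0,0,0],[0,0,0]], fingers=[40,40,40,20,8])

```text
time_s: 47.45
position: [0.5375, -0.0284, 0.0712]
orientation: [-0.045, 0.999, 0.001, 0.001]
force: [-0.8, 9.5, -3.4]
grip_width: 0.131
grip_force: 41.2
```

Emit:
servo_tool(translation=[[0,0,0],[0,0,0],[0,0,0],[0,0,0],[0,0,0]], dr=[[0,0,0],[0,0,0],[0,0,-0.15],[0,0,-0.3],[0,0,-0.45]], fingers=[5,5,5,5,5])

```text
time_s: 48.08
position: [0.5373, -0.0288, 0.0712]
orientation: [0.181, 0.983, 0.001, 0.0]
force: [-2.7, 11.2, 1.1]
grip_width: 0.133
grip_force: 41.7
```

Emit:
servo_tool(translation=[[0,0,0],[0,0,0],[0,0,0],[0,0,0],[0,0,0]], dr=[[0,0,-0.15],[0,0,-0.3],[0,0,-0.45],[0,0,-0.6],[0,0,-0.75]], fingers=[5,5,5,5,5])

```text
time_s: 48.7
position: [0.5368, -0.0292, 0.0711]
orientation: [0.529, 0.849, 0.0, -0.001]
force: [-6.5, 8.3, 4.3]
grip_width: 0.129
grip_force: 42.2
```

Emit:
servo_tool(translation=[[0,0,0],[0,0,0],[0,0,0],[0,0,0],[0,0,0]], dr=[[0,0,-0.15],[0,0,-0.3],[0,0,-0.4],[0,0,-0.4],[0,0,-0.4]], fingers=[5,5,5,5,25])

```text
time_s: 49.32
position: [0.5377, -0.03, 0.0713]
orientation: [0.685, 0.728, 0.001, 0.001]
force: [-0.4, -0.3, 0.0]
grip_width: 0.291
grip_force: 0.0
```

Emit:
servo_tool(translation=[[0,0,0],[0,0,0],[0,0,40],[-40,-20,90],[-90,-60,110]], dr=[[0,0,0],[0,0,0],[0,0,0],[0,0,0],[0,0,0]], fingers=[40,45,45,45,45])

```text
time_s: 49.95
position: [0.4532, -0.0855, 0.1792]
orientation: [0.685, 0.729, 0.001, 0.002]
force: [0.1, -1.4, 0.8]
grip_width: 0.527
grip_force: 0.0
```

Emit:
servo_tool(translation=[[-20,-60,0],[-40,-120,0],[-60,-160,0],[-60,-160,0],[-60,-160,0]], dr=[[0,0,0],[0,0,0],[0,0,0],[0,0,0],[0,0,0]], fingers=[45,45,45,45,45])

```text
time_s: 50.58
position: [0.3935, -0.245, 0.177]
orientation: [0.686, 0.728, 0.0, 0.0]
force: [-0.6, 0.3, 0.1]
grip_width: 0.527
grip_force: 0.0
```

```bash
python3 br.py; python3 -c "
from h import *
a=eyes.capture('top')
cv2.imwrite('pics/f1.png',cv2.resize(a[185:325,150:350],None,fx=4,fy=4,interpolation=cv2.INTER_CUBIC))"
```

```text
50.58 [ 0.3935 -0.245   0.177 ] [0.998 0.06  0.   ] [-0.6  0.3  0.1] 0.527 0.0 [-0.64  0.18  1.83  0.    1.13 -0.7 ]
top [476.4 173.2] 62 [ 0.74   -0.4511] ax 124.0 [0.019 0.024]
top [188.1 262.3] 53 [0.5208 0.3304] ax 99.0 [0.011 0.034]
top [191.3 276.6] 36 [0.4826 0.3224] ax 98.0 [0.014 0.017]
top [194.  292.7] 52 [0.4397 0.3159] ax 100.0 [0.01  0.035]
scene [344. 124.] 51 [0.4371 0.3205] ax 98.0 [0.014 0.034]
scene [358.1 130.8] 44 [0.4803 0.324 ] ax 110.0 [0.018 0.022]
scene [372.1 135.4] 55 [0.5182 0.3334] ax 100.0 [0.014 0.035]
scene [230.  431.6] 346 [ 0.7296 -0.4555] ax -137.0 [0.019 0.094]
```

View pics/f1.png

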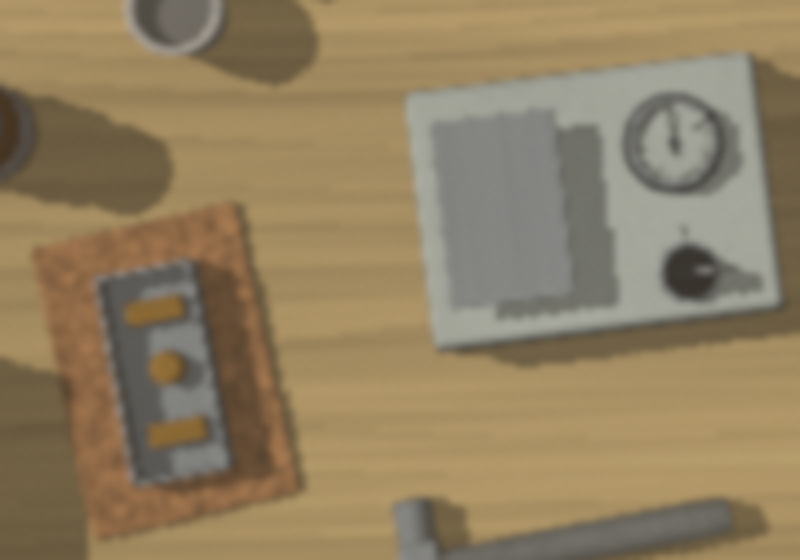

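The final picture shows the tray centred on the mat with its three brass pieces (155–178, 310–432). The knob line points right at (705,270), so the platform is locked.

```bash
python3 -c "
from bench import job
print(job.hand_in())"
```

```text
the job is handed in; nothing more can be done
None
```

I handed the job in, with no verdict returned. All three brass pieces on the bench (two bars, one button) were weighed untouched for over 3 s with the pointer at rest; zero was set about 2° (under 1 mm) off the pointer. The loaded tray is back in the middle of the cork mat and the platform is locked.

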